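# Hang the module and close up the control enclosure

### The arm

A 7-joint arm with a two-finger parallel gripper is mounted at the origin on the work surface. World frame = base frame: x ahead of the robot, y to its left, z up, the work surface at z = 0. Lengths are in m, angles in rad, forces in N, time in s.
With the tool pointing down it reaches from about 0.4 to 0.85 m from the base axis. Payload 10.4 kg.
Tool frame: the origin (TCP) lies at the very end of the fingers, on their centre line; the grasp point (between the pads) lies 19 mm behind it (grasp_offset is the distance from the TCP to the grasp point, in m); z points along the fingers, y is the line along which they close (so a half turn about z gives the same grasp; the last joint's range is limited). The gripper opens to 85 mm and grips with 20 to 120 N. Pads are 22 mm wide; open, the fingers measure 114 mm over their backs; the gripper's body (76 mm by 85 mm) begins 54 mm behind the grasp point. The pads swing forward as they close: fully open they stand 13 mm farther back than shut.
Start: joints at [-1.171, 0.332, -0.065, 1.46, 0.022, 1.35, -0.088], TCP at [0.256, 0.57, 0.231] pointing down, gripper open.
Joint ranges: [-2.6, 2.6], [-0.5, 2.12], [-1.47, 1.34], [0.16, 2.42], [-1.27, 4.41], [0.06, 2.06], [-2.6, 2.6]. Speed limits (rad/s): [2.22, 2.22, 2.79, 2.79, 3.14, 3.14, 3.14].

### API

Orientations are given as a unit quaternion [x, y, z, w].
In Python, from workcell import * gives the robot as it stands.
- The arm moves only by the tool jog_arm, never from a script. Its argument "plan" is a list of rows, each a list of 3 entries, a list of its own where there are three numbers: the turn, a rotation vector about the tool's x, y, z in rad, then the shift along the tool's x, y, z in m, then the finger opening in m, from 0 to 0.0854. A call has 1 to 8 rows; each row is the pose to reach, as a shift and turn from the pose commanded when the call began, along the tool's axes at that moment; what a row does not reach only later rows make up. A row lasts 1/12 s, in which the tool goes at most 41.7 mm and 7.16 degrees, less where a joint would pass 70% of its speed; a pose out of reach is approached as far as the arm can. A call with a gripper value outside its range is refused whole. The fingers move at their own pace and stop on an object; "force" is the grip in N (left out, the last holds). Time passes only in rows, so rows that repeat a pose let the fingers close. It gives the time, the measured TCP pose, the force, the opening and the grip force at its end, in the units of the state.
- get_obs(): the state, without advancing time (a new reading comes with each control period).
- camera(name): name is "scene" or "top" or "wrist"; returns a dict with "img" (420x560x3 uint8, red, green, blue), "mtx" (3x3 intrinsics, pixels), "extrinsics" (4x4, takes a point from camera to world coordinates). Camera axes: x right, y down, z forward; pixel columns grow to the right and rows downward; lengths in m; the calibration is good to about 2 mm. The wrist camera is an equidistant fisheye: a pixel r from the principal point sees the ray r / f radians off the axis. A picture is of the moment at which its call begins. There is no depth.
- hand_in(): hands the job in; it is judged then, once.
The state is a dict: "clock": time; "joint_pos": joint angles; "joint_velocities": joint speeds; "tau": joint torques, N m; "position": TCP position; "ee_rot": TCP orientation; "ft_force": force on the tool from outside, world axes, zero at the start; "torque": the same for the moment, N m; "grip_width": opening from 0.0 (shut) to 1.0 (fully open); "grasp_force": force on a finger pad.
Only numpy, scipy, OpenCV 4.12 (cv2) and the standard library are available. Lean on these libraries where they do the work, as an engineer would, in place of code of your own. Each camera call takes 0.05 s, during which the arm holds its last target. There are 200 camera calls.

### The job

Hang the hook-on module, which lies on its side on the bench, on the rail in the control enclosure, in the free gap between the two modules already there: its hook goes over the lip and down behind it until it is fully seated. Let go of it, then close up the enclosure: shut the rebated leaf fully first, then the flanged leaf fully, so that its flange laps over the rebated edge. Leave the other things on the bench where they are.

Things in the scene. Friction and masses are not known exactly. Their poses are not given: they have to be found in the camera images.
- module_center (a point): Centre of the hook-on module to be hung: bare-metal box 50 mm wide (its y), 62 deep (x), 130 tall (z), 0.3 to 0.6 kg. Own axes: +x to its rear, +z to its top. It starts lying on a side face (its y vertical, centre 25 mm above the bench), its top pointing roughly to world +y, its hook roughly towards the robot. Its bottom is flat: stood upright it stays.
- module_hook (a point): Tip of the module's hook, mid-tongue: 52 mm behind and 33 mm above module_center, axes as there. Hook 36 mm wide: an arm 8 mm thick (underside 14 mm above this tip) runs 24 mm back from near the top of the rear face; a tongue 6 mm thick hangs from its end, leaving 18 mm between it and the rear face for the lip.
- enclosure: Painted sheet-metal control enclosure, fixed, 340 mm wide (y), 170 deep (x), 235 high; roof off, so open above and, between the open leaves, in front. Origin under its centre; +x to its back; its front faces -x. Inside at the back a rail runs along y: a channel with an upright anti-jump lip in front (see gap), two fixed modules already hung on it.
- gap (a point): Point on the lip's top edge (187 mm above the bench, lip 4 mm thick, point mid-thickness), midway between the two fixed modules; axes as the enclosure's. Free gap 135 mm along y; the neighbours reach 198 mm above the bench and 73 mm forward of this point. Behind the lip: an open channel 24 mm wide, 18 deep, then the mounting plate. The lip is the same all along.
- bearing (a point): Face of the bearing bar below the lip (82 to 94 mm above the bench, then a 45-degree lead-in), 6 mm in front of gap (towards enclosure -x), on which the lower rear of the hung module leans. Seated: the arm's underside is on the lip's edge, tongue in the channel, module x along enclosure x, module_center 47 mm below and 37 to 47 mm in front of gap; released, it leans by itself by up to 0.1 rad.
- rebated_leaf (a joint): Left door leaf (+y side), 14 to 229 mm above the bench, 16 mm thick, no handle; its meeting edge steps back to a thin 5 mm tongue with a gasket. Upright hinge at its outer edge: 0 = fully shut, positive = opened towards the robot (rad), starts at 1.5 to 1.9. Stays where left (0.06 N m friction, no catch); shut by pushing its outer face.
- flanged_leaf (a joint): Right door leaf (-y side), same size, hinge, friction and values. Flat black swing handle 11 mm proud, 108 to 138 mm from the hinge, top 160 mm above the bench (not to be turned). A thin flange along the front of its meeting edge reaches 26 mm past the leaf's body and laps over the rebated edge; if this leaf is shut first, the other strikes the flange and cannot shut.
- rebated_leaf_hinge (a point): Point on the rebated leaf's hinge axis at the leaf's top (229 mm above the bench). The leaf's body reaches 148 mm from the axis, its tongue 174; its outer face lies 16 mm outside the plane through the axis. Axes as the enclosure's: shut, the leaf runs from here along -y; open at 90 degrees, along -x.
- flanged_leaf_hinge (a point): The same for the flanged leaf: body to 158 mm from the axis, flange to 184 mm, outer face 16 mm outside the plane through the axis; shut, it runs from here along +y; open at 90 degrees, along -x.
- screw_module: Bystander: a similar bare-metal module WITHOUT hook, 46 x 60 x 112 mm with a thin 130 mm screw plate as its back, lying on its side (46 mm high); origin at its centre; not to be used.
- multimeter: Bystander: hand multimeter lying flat, 165 x 78 mm, 41 mm high with its dial; origin under its centre.
- wheel: Bystander: model-car wheel lying flat, 104 mm across, 48 mm high; origin under its centre.
- screwdriver: Bystander: screwdriver lying on the bench, 190 mm long, about 30 mm high; origin under it.
- spool: Bystander: filament spool lying flat, 160 mm across, 62 mm high; origin under its centre.
- bottle: Bystander: standing closed bottle, 60 mm across, 170 mm high; origin under its centre.
- tray: Bystander: open black tray with four compartments, 160 x 110 x 35 mm; origin under its centre.
Things that resemble listed ones, but are neither listed nor needed, are in the scene too. Leave any orange look-alike of the part that bears module_center alone.

How it is judged:
By the outcome, as a careful person would: the job done as asked, in the order asked, and still so for the second after the job is handed in, with the robot touching nothing.
It also fails if it takes over 72 s, if anything falls off the work surface, if the arm or the gripper's body presses on something with over 40 N, if the wrist force passes 120 N, or if a joint passes its speed limit or range.

## Working session

There is one attempt and no reset: what is moved stays moved. The work goes in short steps, Python scripts to look and compute and a tool call to move; the robot and the scene stay as the last step left them, time stands still between calls to the robot, and variables do not carry over. Pictures are saved under pics/ and viewed, at most 10 in all, crops included, and the job is handed in when it is done.

Besides the shell and the picture viewer there is one more tool, called after "Call:" as name(argument=value, ...) on one line, values as JSON. jog_arm: Moves the arm, as the interface text tells. Its arguments: {"type":"object","properties":{"plan":{"type":"array"},"force":{"type":"number"}},"required":["plan"]}

```bash
mkdir -p pics; ls
python3 - <<'E'
from workcell import *
import cv2,numpy as np,pickle
o=get_obs();print(o)
d={}
for n in("scene","top"):
    c=camera(n);d[n]=c;cv2.imwrite(f"pics/{n}0.png",c["img"][:,:,::-1]);print(n,c["mtx"],c["extrinsics"])
pickle.dump(d,open("c0.pkl","wb"))
E
```

```text
pics
{'clock': 0.0, 'joint_pos': array([-1.17062086,  0.3328675 , -0.06472223,  1.46094477,  0.02158422,
        1.34990388, -0.08849233]), 'joint_velocities': array([ 2.30528825e-03,  5.78481581e-04,  4.85880951e-04, -2.82920241e-04,
        1.33466296e-03,  8.04985310e-04, -7.11443680e-05]), 'tau': array([ 4.43238232e-04, -6.25424623e+01,  4.99091030e-02, -3.91621900e+01,
        1.62611943e-02,  9.58718068e-03,  1.05053664e-05]), 'position': array([0.25626569, 0.56963009, 0.23051706]), 'ee_rot': array([ 2.09794268e-01,  9.77745291e-01, -7.02723790e-04, -1.28174929e-04]), 'ft_force': array([ 0.25705402, -0.36721991, -0.53289043]), 'torque': array([ 0.03664988,  0.03788752, -0.0542031 ]), 'grasp_force': 0.0, 'grip_width': 0.9978685894132752}
scene [[395.63267041   0.         281.34760675]
 [  0.         395.63267041 212.1099508 ]
 [  0.           0.           1.        ]] [[-0.23118066  0.58437011 -0.77786058  1.49561592]
 [ 0.97285963  0.14705236 -0.17866098  0.23675542]
 [ 0.0099821  -0.79805212 -0.60250575  0.92482949]
 [ 0.          0.          0.          1.        ]]
top [[438.24182516   0.         284.86319838]
 [  0.         438.24182516 213.40262764]
 [  0.           0.           1.        ]] [[-0.0020747  -0.99614549  0.0876918   0.38150248]
 [-0.99998916  0.00170121 -0.00433364  0.01696601]
 [ 0.00416776 -0.08769985 -0.99613823  1.6403944 ]
 [ 0.          0.          0.          1.        ]]
```

View pics/scene0.png

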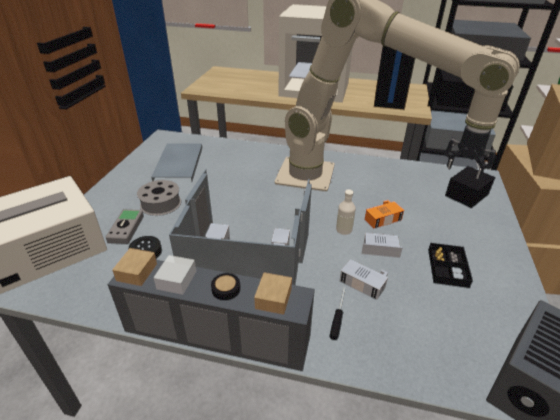

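View pics/top0.png

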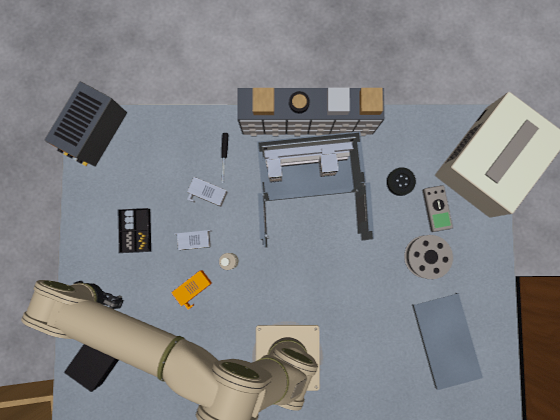

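The scene view shows the enclosure at about (245,240) and silver modules at (380,243) and (363,277), with the orange look-alike at (384,214). In the top view the enclosure is at (312,165), the two silver modules at (193,240) and (207,191), the orange one at (191,289) and the bottle at (228,261). I'll zoom in on these.

Run:
```python
import cv2,numpy as np,pickle
d=pickle.load(open("c0.pkl","rb"))
t=d["top"]["img"][:,:,::-1]; s=d["scene"]["img"][:,:,::-1]
z=lambda a,f:cv2.resize(a,None,fx=f,fy=f,interpolation=cv2.INTER_CUBIC)
a=z(t[125:255,250:385],4)  # 540x520
b=z(t[170:260,170:235],4) # 260x360
im=np.zeros((600,800,3),np.uint8); im[:520,:540]=a; im[:360,540:800]=b
c=z(s[225:300,330:410],3); im[365:590,545:785]=c
cv2.imwrite("pics/crop1.png",im)
```

```text
(no output)
```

View pics/crop1.png

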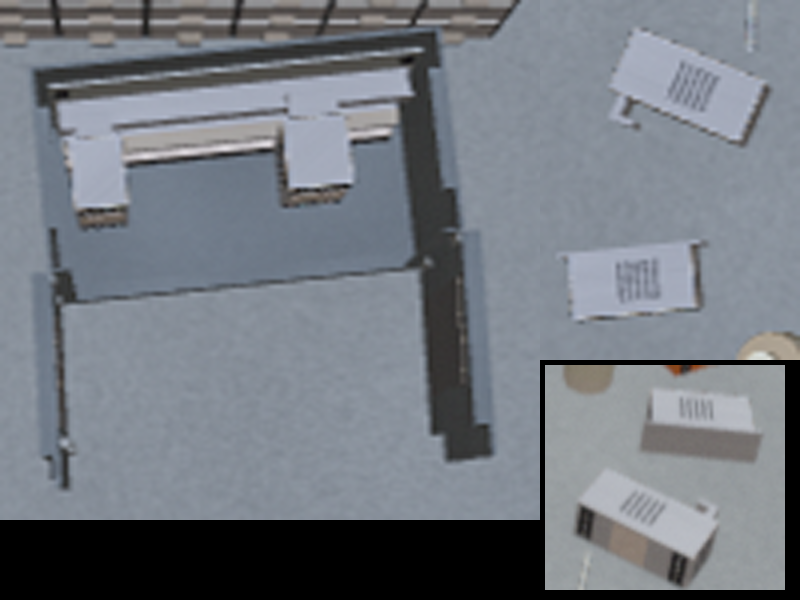

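Crop: the hook module is the upper silver one. Its top-face corners are at about (637,28), (768,82), (745,143) and (612,88), with the hook at (625,110). In the enclosure, the fixed modules' front edges are at (75..127,207) and (285..352,186). Next I'll compute positions.

```bash
cat > h.py <<'E'
import numpy as np,pickle,cv2
from scipy.spatial.transform import Rotation as R
def unproj(c,px,z):
    px=np.atleast_2d(px).astype(float);K=c["mtx"];E=c["extrinsics"]
    d=np.c_[(px[:,0]-K[0,2])/K[0,0],(px[:,1]-K[1,2])/K[1,1],np.ones(len(px))]@E[:3,:3].T
    return E[:3,3]+d*((z-E[2,3])/d[:,2])[:,None]
def unfish(c,px,z):
    px=np.atleast_2d(px).astype(float);K=c["mtx"];E=c["extrinsics"]
    v=np.c_[(px[:,0]-K[0,2])/K[0,0],(px[:,1]-K[1,2])/K[1,1]];t=np.linalg.norm(v,axis=1)+1e-9
    d=np.c_[v*(np.sin(t)/t)[:,None],np.cos(t)]@E[:3,:3].T
    return E[:3,3]+d*((z-E[2,3])/d[:,2])[:,None]
def move(pos,rot,o):
    "turn+shift in tool axes from state o (pose taken as commanded) to target"
    R0=R.from_quat(o["ee_rot"])
    return (R0.inv()*rot).as_rotvec().round(4),R0.inv().apply(np.array(pos)-o["position"]).round(4)
E
python3 - <<'E'
from h import *
c=pickle.load(open("c0.pkl","rb"))["top"]
b=lambda u,v:(170+(u-540)/4,170+v/4); a=lambda u,v:(250+u/4,125+v/4)
P=unproj(c,[b(637,28),b(768,82),b(745,143),b(612,88)],.05)[:,:2]
print("mod",P.round(4),P.mean(0)); print(np.linalg.norm(np.diff(P,axis=0),axis=1), "hook",unproj(c,[b(622,108)],.043)[:,:2])
print("fix",unproj(c,[a(75,208),a(127,206),a(287,188),a(352,184)],.198)[:,:2].round(4))
print("hinges",unproj(c,[a(52,270),a(460,232)],.229)[:,:2].round(4))
print("back",unproj(c,[a(35,70),a(437,30)],.235)[:,:2].round(4))
print("leaf tips",unproj(c,[a(65,488),a(490,455)],.229)[:,:2].round(4))
m=unproj(c,[(228,261)],.17)[:,:2];print("bottle",m, "screwmod",unproj(c,[(193,240)],.046)[:,:2],"orange",unproj(c,[(191,289)],.05)[:,:2],"tray",unproj(c,[(135,230)],.03)[:,:2],"blackbox",unproj(c,[(95,368)],.03)[:,:2])
E
```

```text
mod [[0.6561 0.342 ]
 [0.606  0.2215]
 [0.5499 0.242 ]
 [0.6007 0.364 ]] [0.60315175 0.29236994]
[0.13049546 0.05965664 0.13213625] hook [[0.58311113 0.35601047]]
fix [[ 0.6302  0.0641]
 [ 0.6318  0.0208]
 [ 0.6468 -0.1125]
 [ 0.6501 -0.1668]]
hinges [[ 0.574   0.0817]
 [ 0.6047 -0.2503]]
back [[ 0.7378  0.0956]
 [ 0.7708 -0.2333]]
leaf tips [[ 0.3976  0.0708]
 [ 0.4234 -0.2711]]
bottle [[0.35193953 0.20051283]] screwmod [[0.4255159  0.34366792]] orange [[0.24998495 0.34715471]] tray [[0.46303647 0.56030204]] blackbox [[-0.02985571  0.6892152 ]]
```

```bash
cat >> h.py <<'E'
def tool(ap,y):
    ap=np.array(ap,float);ap/=np.linalg.norm(ap);y=np.array(y,float);y-=ap*(ap@y);y/=np.linalg.norm(y)
    return R.from_matrix(np.c_[np.cross(y,ap),y,ap])
az=lambda d:np.array([np.cos(np.radians(d)),np.sin(np.radians(d)),0])
Z=np.array([0,0,1.])
E
python3 - <<'E'
from h import *; from workcell import *
o=get_obs(); a=np.radians(35); zm=az(67.5)
ap=-Z*np.cos(a)-zm*np.sin(a); r=tool(ap,az(-22.5))
gp=np.array([.603,.292,.028])-.010*zm
print(move(gp+ap*(.019-.11),r,o), (gp+ap*.019), r.as_quat())
E
```

```text
(array([ 0.4683, -0.4826,  1.4886]), array([-0.4288, -0.0686,  0.1282])) [0.5950027  0.27269281 0.01243611] [ 0.79298666  0.52985675 -0.25002773  0.16706319]
```

Call:
jog_arm(plan=[[[0.4683,-0.4826,1.4886],[-0.4288,-0.0686,0.06],0.0854],[[0.4683,-0.4826,1.4886],[-0.4288,-0.0686,0.06],0.0854],[[0.4683,-0.4826,1.4886],[-0.4288,-0.0686,0.06],0.0854],[[0.4683,-0.4826,1.4886],[-0.4288,-0.0686,0.06],0.0854],[[0.4683,-0.4826,1.4886],[-0.4288,-0.0686,0.06],0.0854],[[0.4683,-0.4826,1.4886],[-0.4288,-0.0686,0.06],0.0854],[[0.4683,-0.4826,1.4886],[-0.4288,-0.0686,0.06],0.0854],[[0.4683,-0.4826,1.4886],[-0.4288,-0.0686,0.06],0.0854]])

```text
clock: 0.77
position: [0.5333, 0.3878, 0.1854]
ee_rot: [0.613, 0.765, -0.165, 0.11]
ft_force: [1.1, 1.1, 0.3]
grip_width: 0.999
grasp_force: 0.0
```

```bash
cat > g.py <<'E'
from h import *; from workcell import *
o=get_obs(); a=np.radians(35); zm=az(67.5)
ap=-Z*np.cos(a)-zm*np.sin(a); r=tool(ap,az(-22.5))
gp=np.array([.603,.292,.028])-.010*zm
print(o["clock"],o["position"],o["joint_pos"].round(2),move(gp+ap*(.019-.11),r,o))
E
python3 g.py
```

```text
0.7667 [0.53325566 0.38782931 0.1853592 ] [-0.97  0.67  0.25  1.15  0.11  1.64 -0.54] (array([ 0.1807, -0.1866,  0.5729]), array([-0.0398,  0.0823,  0.0954]))
```

Call:
jog_arm(plan=[[[0.1807,-0.1866,0.5729],[-0.0398,0.0823,0.0954],0.0854],[[0.1807,-0.1866,0.5729],[-0.0398,0.0823,0.0954],0.0854],[[0.1807,-0.1866,0.5729],[-0.0398,0.0823,0.0954],0.0854],[[0.1807,-0.1866,0.5729],[-0.0398,0.0823,0.0954],0.0854],[[0.1807,-0.1866,0.5729],[-0.0398,0.0823,0.0954],0.0854],[[0.1807,-0.1866,0.5729],[-0.0398,0.0823,0.0954],0.0854],[[0.1807,-0.1866,0.5729],[-0.0398,0.0823,0.0954],0.0854],[[0.1807,-0.1866,0.5729],[-0.0398,0.0823,0.0954],0.0854]])

```text
clock: 1.43
position: [0.6184, 0.333, 0.1032]
ee_rot: [0.791, 0.534, -0.248, 0.166]
ft_force: [-1.2, 0.9, 0.4]
grip_width: 0.999
grasp_force: 0.0
```

```bash
python3 g.py
python3 - <<'E'
from workcell import *; import cv2,pickle
c=camera("wrist"); pickle.dump(c,open("w1.pkl","wb")); cv2.imwrite("pics/w1.png",c["img"][:,:,::-1]); print(c["mtx"],c["extrinsics"])
E
```

```text
1.4333 [0.61844571 0.33301025 0.10317597] [-0.84  1.05  0.38  0.79  0.01  1.85 -0.94] (array([ 0.0028, -0.004 ,  0.0085]), array([-0.001 ,  0.0014,  0.0014]))
[[325.1922621    0.         280.61712077]
 [  0.         325.1922621  210.1711329 ]
 [  0.           0.           1.        ]] [[ 0.92693284 -0.22189909 -0.30258271  0.67494755]
 [-0.37521427 -0.55485503 -0.74252956  0.4698967 ]
 [-0.0031229   0.80180838 -0.59757306  0.17260748]
 [ 0.          0.          0.          1.        ]]
```

View pics/w1.png

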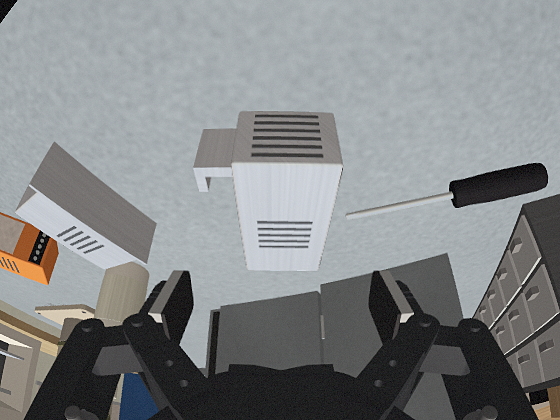

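Wrist view: the module's upper face has corners at (234,163), (342,163), (320,270) and (247,270), with the hook at the left. It lies centred between the fingers.

Run:
```python
from h import *
c=pickle.load(open("w1.pkl","rb"))
P=unfish(c,[(234,163),(342,163),(320,270),(247,270)],.05)[:,:2];print(P.round(4),P.mean(0))
t=P[0]+P[1]-P[2]-P[3];print(np.degrees(np.arctan2(t[1],t[0])))
t=P[0]+P[3]-P[1]-P[2];print(np.degrees(np.arctan2(t[1],t[0]))-90,np.linalg.norm(np.diff(P,axis=0),axis=1))
```

```text
[[0.6056 0.3659]
 [0.6593 0.3446]
 [0.612  0.2256]
 [0.554  0.2489]] [0.60772898 0.29624693]
67.27940689847023
68.25025939847026 [0.0578418  0.12797334 0.06244236]
```

Call:
jog_arm(plan=[[[0.003,-0.004,0.0085],[0.002,0.003,0.04],0.0854],[[0.003,-0.004,0.0085],[0.002,0.003,0.08],0.0854],[[0.003,-0.004,0.0085],[0.002,0.003,0.109],0.0854],[[0.003,-0.004,0.0085],[0.002,0.003,0.109],0.0854],[[0.003,-0.004,0.0085],[0.002,0.003,0.109],0.0854]])

```text
clock: 1.9
position: [0.5972, 0.275, 0.0128]
ee_rot: [0.793, 0.529, -0.251, 0.167]
ft_force: [0.1, 1.3, 1.0]
grip_width: 1.0
grasp_force: 0.0
```

Call:
jog_arm(plan=[[[0,0,0],[0,0,0],0.05],[[0,0,0],[0,0,0],0.05],[[0,0,0],[0,0,0],0.05],[[0,0,0],[0,0,0],0.05],[[0,0,0],[0,0,0],0.05],[[0,0,0],[0,0,0],0.05]], force=60)

```text
clock: 2.4
position: [0.5991, 0.2773, 0.0145]
ee_rot: [0.794, 0.529, -0.249, 0.167]
ft_force: [-0.7, 3.4, 7.1]
grip_width: 0.721
grasp_force: 66.8
```

Run:
```python
from h import *; from workcell import *
o=get_obs();print(o["position"],o["grip_width"],o["grasp_force"],o["ft_force"],o["joint_pos"].round(2))
a=np.radians(35)
# lift pose: same orientation 0.2 up; then stand pose: d azimuth 80
q=R.from_quat(o["ee_rot"]);ap=q.apply(Z)
zm=az(67.5)
for az_d,xy in((80,(.2,.55)),):
    d=az(az_d); ap2=d*np.cos(a)-Z*np.sin(a); r2=tool(ap2,az(az_d-90))
    # grasp pt at module z -10 from centre => height .055
    tcp=np.array([*xy,.055])+ap2*.019
    print("tcp stand",tcp); print(move(tcp+[0,0,.12],r2,o))
print("lift",q.inv().apply([0,0,.2]))
```

```text
[0.59913827 0.27734577 0.01452692] 0.7205373785498984 66.75258994102478 [-0.67808752  3.419939    7.09092454] [-0.85  1.01  0.38  1.06  0.02  1.62 -0.96]
tcp stand [0.20270264 0.56532744 0.04410205]
(array([ 0.0452,  1.5621, -0.2405]), array([ 0.0068, -0.4764, -0.1884]))
lift [-0.1143887   0.00045813 -0.16405796]
```

Call:
jog_arm(plan=[[[0,0,0],[-0.023,0,-0.033],0.05],[[0,0,0],[-0.046,0,-0.066],0.05],[[0,0,0],[-0.069,0,-0.098],0.05],[[0,0,0],[-0.092,0,-0.131],0.05],[[0.01,0.38,-0.06],[-0.08,-0.05,-0.16],0.05],[[0.02,0.51,-0.08],[-0.06,-0.09,-0.18],0.05],[[0.03,0.63,-0.1],[-0.05,-0.13,-0.19],0.05],[[0.03,0.76,-0.12],[-0.04,-0.17,-0.19],0.05]])

```text
clock: 3.07
position: [0.4888, 0.4005, 0.195]
ee_rot: [0.812, 0.581, -0.056, 0.013]
ft_force: [0.8, 1.7, -3.0]
grip_width: 0.718
grasp_force: 67.4
```

```bash
cat > s.py <<'E'
from h import *; from workcell import *
o=get_obs();print(o["clock"],o["position"],o["grip_width"],o["grasp_force"],o["ft_force"],o["joint_pos"].round(2))
a=np.radians(35)
d=az(80); ap2=d*np.cos(a)-Z*np.sin(a); r2=tool(ap2,az(-10))
tcp=np.array([.203,.565,.0455]); print(move(tcp+[0,0,.12],r2,o)); print(move(tcp,r2,o))
E
python3 s.py
```

```text
3.0667 [0.48882092 0.4005033  0.19498392] 0.7184403220639611 67.38987565040588 [ 0.76003681  1.69516295 -2.98732298] [-0.98  0.46  0.31  1.39 -0.12  1.42 -1.  ]
(array([ 0.0262,  1.0607, -0.167 ]), array([ 0.0673, -0.3221,  0.0365]))
(array([ 0.0262,  1.0607, -0.167 ]), array([ 0.0801, -0.3169,  0.1557]))
```

Call:
jog_arm(plan=[[[0.0262,1.0607,-0.167],[0.0673,-0.3221,0.0365],0.05],[[0.0262,1.0607,-0.167],[0.0673,-0.3221,0.0365],0.05],[[0.0262,1.0607,-0.167],[0.0673,-0.3221,0.0365],0.05],[[0.0262,1.0607,-0.167],[0.0673,-0.3221,0.0365],0.05],[[0.0262,1.0607,-0.167],[0.0673,-0.3221,0.0365],0.05],[[0.0262,1.0607,-0.167],[0.0673,-0.3221,0.0365],0.05],[[0.0262,1.0607,-0.167],[0.0673,-0.3221,0.0365],0.05],[[0.0262,1.0607,-0.167],[0.0673,-0.3221,0.0365],0.05]])

```text
clock: 3.73
position: [0.2236, 0.5503, 0.1685]
ee_rot: [0.712, 0.589, 0.282, -0.257]
ft_force: [-1.2, 0.4, -2.9]
grip_width: 0.719
grasp_force: 67.4
```

```bash
python3 s.py
```

```text
3.7333 [0.22361933 0.55027433 0.16845733] 0.719437715070746 67.43943929672241 [-1.21299064  0.42035389 -2.85800619] [-1.32 -0.08  0.17  2.29 -0.84  0.25 -0.59]
(array([-0.0213,  0.1773, -0.0262]), array([ 0.0051, -0.0228,  0.0103]))
(array([-0.0213,  0.1773, -0.0262]), array([-0.0795, -0.0187,  0.0954]))
```

```bash
sed -i 's/\[.203,.565,.0455\]/[.235,.645,.0455]/' s.py; python3 s.py
```

```text
3.7333 [0.22361933 0.55027433 0.16845733] 0.719437715070746 67.43943929672241 [-1.21299064  0.42035389 -2.85800619] [-1.32 -0.08  0.17  2.29 -0.84  0.25 -0.59]
(array([-0.0213,  0.1773, -0.0262]), array([ 0.0653, -0.0052,  0.0694]))
(array([-0.0213,  0.1773, -0.0262]), array([-0.0192, -0.0011,  0.1544]))
```

Call:
jog_arm(plan=[[[0,0,0],[0.03,-0.003,0.03],0.05],[[-0.01,0.09,-0.013],[0.065,-0.005,0.069],0.05],[[-0.0213,0.1773,-0.0262],[0.0653,-0.0052,0.0694],0.05],[[-0.0213,0.1773,-0.0262],[0.0653,-0.0052,0.0694],0.05],[[-0.0213,0.1773,-0.0262],[0.044,-0.004,0.09],0.05],[[-0.0213,0.1773,-0.0262],[0.023,-0.003,0.112],0.05],[[-0.0213,0.1773,-0.0262],[0.002,-0.002,0.133],0.05],[[-0.0213,0.1773,-0.0262],[0.002,-0.002,0.133],0.05]])

```text
clock: 4.4
position: [0.2517, 0.6319, 0.1461]
ee_rot: [0.69, 0.594, 0.309, -0.275]
ft_force: [0.0, -0.9, -4.4]
grip_width: 0.72
grasp_force: 68.1
```

```bash
python3 s.py
python3 - <<'E'
from workcell import *; import cv2
c=camera("scene"); cv2.imwrite("pics/s2.png",cv2.resize(c["img"][60:240,400:540,::-1],None,fx=3,fy=3,interpolation=cv2.INTER_CUBIC))
E
```

```text
4.4 [0.25172267 0.63193131 0.14610813] 0.7198684844403278 68.09997797012329 [ 0.03722096 -0.87510725 -4.44755918] [-0.43  0.24 -0.77  2.12 -1.22  0.09 -0.08]
(array([-0.0316,  0.1063,  0.0091]), array([ 0.0214, -0.0187, -0.0047]))
(array([-0.0316,  0.1063,  0.0091]), array([-0.0691, -0.0172,  0.0742]))
```

View pics/s2.png

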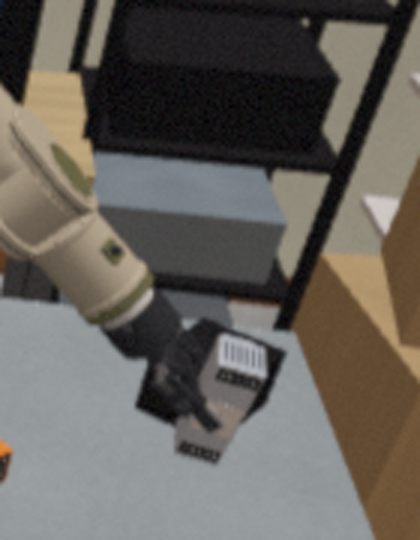

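The scene crop shows the module held at (225,400), still tilted, with the wrist near its j5/j6 limits. I'll fit a simple kinematic model so I can choose a better standing pose.

```bash
cat > kin.py <<'E'
from h import *; import itertools
from scipy.optimize import least_squares
def fk(q,s,p):
    h,L1,a,L2,L3,b=p
    r=R.from_euler("z",s[0]*q[0]);x=np.array([0,0,h])
    r=r*R.from_euler("y",q[1]*s[1]);r=r*R.from_euler("z",s[2]*q[2]);x=x+r.apply([a,0,L1])
    r=r*R.from_euler("y",q[3]*s[3]);x=x+r.apply([-a,0,0]);r=r*R.from_euler("z",s[4]*q[4]);x=x+r.apply([0,0,L2])
    r=r*R.from_euler("y",q[5]*s[5]);x=x+r.apply([b,0,0]);r=r*R.from_euler("z",s[6]*q[6]);x=x+r.apply([0,0,L3])
    return x,r
E
python3 - <<'E'
from kin import *
from workcell import *
o=get_obs()
D=[([-1.17062,.33287,-.06472,1.46094,.02158,1.3499,-.08849],[.25627,.56963,.23052],[.2098,.97775,-.0007,-.0001]),
([-.97,.67,.25,1.15,.11,1.64,-.54],[.53326,.38783,.18536],[.613,.765,-.165,.11]),
([-.84,1.05,.38,.79,.01,1.85,-.94],[.61845,.33301,.10318],[.791,.534,-.248,.166]),
([-.85,1.01,.38,1.06,.02,1.62,-.96],[.5991,.2773,.0145],[.794,.529,-.249,.167]),
([-.98,.46,.31,1.39,-.12,1.42,-1.],[.48882,.4005,.19498],[.812,.581,-.056,.013]),
([-1.32,-.08,.17,2.29,-.84,.25,-.59],[.22362,.55027,.16846],[.712,.589,.282,-.257]),
(o["joint_pos"],o["position"],o["ee_rot"])]
res=[]
for s in itertools.product([1,-1],repeat=4):
  for yaw in (0,1,2,3):
    S=(s[0],1,s[1],1,s[2],1,s[3])
    e=0
    for q,x,r in D:
        _,rr=fk(q,S,[0]*6); rr=rr*R.from_euler("z",yaw*np.pi/2); e+=(rr.inv()*R.from_quat(r)).magnitude()
    res.append((e,S,yaw))
res.sort(key=lambda t:t[0]);print(res[:3])
S,yaw=res[0][1:]
f=least_squares(lambda p:np.concatenate([fk(q,S,p)[0]-x for q,x,r in D]),[.3,.4,0,.4,.25,0]);print(f.x.round(4),np.abs(f.fun).max())
pickle.dump((S,yaw,f.x),open("kin.pkl","wb"))
E
```

```text
[(0.026677275155155278, (-1, 1, -1, 1, -1, 1, -1), 1), (4.648079822246645, (-1, 1, 1, 1, -1, 1, -1), 1), (4.683725036543374, (-1, 1, -1, 1, 1, 1, -1), 1)]
[ 0.3903  0.4523 -0.0842  0.5402  0.4218 -0.0687] 0.037242100780992465
```

```bash
cat > kin.py <<'E'
from h import *
from scipy.optimize import least_squares
S=(-1,1,-1,1,-1,1,-1)
def fk(q,p):
    h,a0,y1,z1,a1,y2,a2,L2,y3,b,L3=p
    y=lambda t:R.from_euler("y",t); z=lambda t:R.from_euler("z",-t)
    r=z(q[0]);x=r.apply([a0,y1,h]);r=r*y(q[1]);r=r*z(q[2]);x=x+r.apply([a1,y2,z1])
    r=r*y(q[3]);x=x+r.apply([a2,0,0]);r=r*z(q[4]);x=x+r.apply([0,y3,L2])
    r=r*y(q[5]);x=x+r.apply([b,0,0]);r=r*z(q[6])*R.from_euler("z",np.pi/2);x=x+r.apply([0,0,L3])
    return x,r
E
python3 - <<'E'
from kin import *
from workcell import *
o=get_obs()
D=[([-1.17062,.33287,-.06472,1.46094,.02158,1.3499,-.08849],[.25627,.56963,.23052]),
([-.97,.67,.25,1.15,.11,1.64,-.54],[.53326,.38783,.18536]),
([-.84,1.05,.38,.79,.01,1.85,-.94],[.61845,.33301,.10318]),
([-.85,1.01,.38,1.06,.02,1.62,-.96],[.5991,.2773,.0145]),
([-.98,.46,.31,1.39,-.12,1.42,-1.],[.48882,.4005,.19498]),
([-1.32,-.08,.17,2.29,-.84,.25,-.59],[.22362,.55027,.16846]),
(o["joint_pos"],o["position"])]
p0=np.array([.35,0,0,.4,0,0,0,.4,0,0,.25])
f=least_squares(lambda p:np.concatenate([(fk(q,p)[0]-x) for q,x in D]+[1e-3*(p-p0)]),p0);print(f.x.round(4),f.fun[:21].reshape(7,3).round(4))
pickle.dump(f.x,open("kin.pkl","wb"))
# IK feasibility scan: module standing, d azimuth, location, tilt a
a=np.radians(35);lo=np.array([-2.6,-.5,-1.47,.16,-1.27,.06,-2.6])+.1;hi=np.array([2.6,2.12,1.34,2.42,4.41,2.06,2.6])-.1
rng=np.random.default_rng(0)
for xy in((.25,.6),(.45,.15),(.6,.3)):
  for da in range(0,360,30):
    d=az(da);ap=d*np.cos(a)-Z*np.sin(a);r2=tool(ap,az(da-90));t=np.array([*xy,.056])+ap*.019
    best=None
    for k in range(6):
        q0=o["joint_pos"].clip(lo+.01,hi-.01) if k==0 else rng.uniform(lo,hi)
        g=least_squares(lambda q:np.r_[(fk(q,f.x)[0]-t)*5,(r2.inv()*fk(q,f.x)[1]).as_rotvec(),(q-(lo+hi)/2)*.003],q0,bounds=(lo,hi),max_nfev=60)
        e=np.linalg.norm(g.fun[:6])
        if best is None or e<best[0]: best=(e,g.x)
    print(xy,da,round(best[0],3),best[1].round(2))
E
```

```text
[ 0.2652  0.0011 -0.0215  0.4569 -0.013  -0.0198  0.0047  0.4942 -0.003
 -0.0053  0.3575] [[-0.0012  0.0003 -0.0006]
 [ 0.0004 -0.0015  0.0014]
 [-0.      0.0005 -0.0026]
 [-0.0013  0.0002  0.001 ]
 [ 0.002   0.0001  0.0016]
 [-0.0003  0.     -0.0013]
 [ 0.0005 -0.0001  0.0006]]
(0.25, 0.6) 0 0.0 [-1.13  0.82 -0.72  1.73  1.44  1.55  2.26]
(0.25, 0.6) 30 0.0 [-1.13  0.56 -0.57  2.09  1.72  1.06  2.31]
(0.25, 0.6) 60 0.0 [-0.9   0.42 -0.5   2.28  2.47  0.61  2.14]
(0.25, 0.6) 90 0.0 [-0.64  0.45 -0.41  2.2   4.01  0.45  1.24]
(0.25, 0.6) 120 0.0 [-1.72  1.08  1.18  1.97  4.31  1.67  0.75]
(0.25, 0.6) 150 0.0 [-0.03  1.33 -1.33  1.51  0.31  1.09 -0.07]
(0.25, 0.6) 180 0.0 [-0.39  1.29 -1.11  1.1   0.17  1.6   0.33]
(0.25, 0.6) 210 0.04 [-0.84  1.21 -0.49  0.78 -0.11  1.96  0.86]
(0.25, 0.6) 240 0.206 [-1.17  1.11 -0.03  0.83 -0.11  1.96  1.41]
(0.25, 0.6) 270 0.147 [-1.55  1.18  0.49  0.85 -0.1   1.96  2.01]
(0.25, 0.6) 300 0.0 [-1.41  1.11 -0.17  0.93  0.63  1.96  2.08]
(0.25, 0.6) 330 0.0 [-1.18  1.03 -0.73  1.32  1.23  1.88  2.12]
(0.45, 0.15) 0 0.329 [ 0.23  0.74 -1.3   2.32  1.72 
[... 787 characters left out ...]
6]
(0.6, 0.3) 30 0.0 [-0.65  0.4   0.14  2.26  3.22  0.47  1.46]
(0.6, 0.3) 60 0.023 [ 0.65  0.79 -1.02  2.03 -1.17  0.16  0.6 ]
(0.6, 0.3) 90 0.0 [-0.95  1.23  1.24  1.79  4.3   1.87  0.76]
(0.6, 0.3) 120 0.0 [ 0.5   1.29 -1.21  1.3   0.19  1.29  0.12]
(0.6, 0.3) 150 0.0 [ 0.16  1.34 -1.08  0.86  0.21  1.81  0.44]
(0.6, 0.3) 180 0.155 [-0.23  1.18 -0.35  0.75 -0.12  1.96  1.04]
(0.6, 0.3) 210 0.247 [-0.6   1.13  0.18  0.79 -0.11  1.96  1.63]
(0.6, 0.3) 240 0.107 [-0.92  1.25  0.64  0.78 -0.1   1.96  2.2 ]
(0.6, 0.3) 270 0.0 [-0.61  1.11 -0.44  0.98  0.92  1.96  2.11]
(0.6, 0.3) 300 0.0 [-0.54  0.93 -0.58  1.42  1.22  1.7   2.23]
(0.6, 0.3) 330 0.0 [-0.53  0.7  -0.52  1.83  1.45  1.29  2.32]
```

```bash
cat >> kin.py <<'E'
import os
from scipy.spatial.transform import Slerp
lo=np.array([-2.6,-.5,-1.47,.16,-1.27,.06,-2.6]);hi=np.array([2.6,2.12,1.34,2.42,4.41,2.06,2.6])
P=pickle.load(open("kin.pkl","rb")) if os.path.exists("kin.pkl") else None
def track(q,wps,n=8):
    "local IK along straight legs; prints joints and residual at each leg end"
    x,r=fk(q,P)
    for t,r2 in wps:
        sl=Slerp([0,1],R.concatenate([r,r2])); worst=0
        for u in np.linspace(0,1,n+1)[1:]:
            rt=sl(u);tt=x+u*(np.array(t)-x);q0=q
            g=least_squares(lambda v:np.r_[(fk(v,P)[0]-tt)*5,(rt.inv()*fk(v,P)[1]).as_rotvec(),(v-q0)*.003],q0.clip(lo+.02,hi-.02),bounds=(lo+.01,hi-.01),max_nfev=60)
            q=g.x;worst=max(worst,np.linalg.norm(g.fun[:6]))
        x,r=np.array(t),r2;print(np.round(t,3),q.round(2),"res",round(worst,4))
    return q
E
cat > t.py <<'E'
from kin import *; from workcell import *
o=get_obs();a=np.radians(35)
def st(da):
    d=az(da);ap=d*np.cos(a)-Z*np.sin(a);return tool(ap,az(da-90)),ap
for da in(150,165,180,195):
    r2,ap=st(da);t=np.array([.25,.6,.0565])+ap*.019
    print(da);track(o["joint_pos"],[([.25,.6,.25],tool(-Z,az((da-90+-10)/2))),(t+[0,0,.1],r2),(t,r2)])
E
python3 t.py
```

```text
150
[0.25 0.6  0.25] [-1.02  0.4  -0.3   1.35  0.12  1.41 -0.89] res 0.0001
[0.237 0.608 0.146] [-0.41  0.72 -0.59  1.51 -0.61  1.23  0.42] res 0.0
[0.237 0.608 0.046] [-0.43  0.87 -0.56  1.53 -0.58  1.13  0.52] res 0.0
165
[0.25 0.6  0.25] [-1.01  0.4  -0.33  1.35  0.13  1.41 -0.76] res 0.0001
[0.235 0.604 0.146] [-0.48  0.85 -0.61  1.3  -0.46  1.46  0.45] res 0.0
[0.235 0.604 0.046] [-0.5   0.98 -0.57  1.32 -0.42  1.36  0.54] res 0.0
180
[0.25 0.6  0.25] [-0.99  0.4  -0.35  1.35  0.13  1.42 -0.64] res 0.0001
[0.234 0.6   0.146] [-0.58  0.97 -0.62  1.09 -0.33  1.69  0.52] res 0.0
[0.234 0.6   0.046] [-0.59  1.08 -0.59  1.11 -0.28  1.59  0.6 ] res 0.0
195
[0.25 0.6  0.25] [-0.98  0.4  -0.37  1.35  0.14  1.42 -0.51] res 0.0001
[0.235 0.596 0.146] [-0.7   1.07 -0.63  0.88 -0.21  1.91  0.61] res 0.0
[0.235 0.596 0.046] [-0.71  1.18 -0.6   0.91 -0.16  1.81  0.69] res 0.0
```

```bash
cat > m.py <<'E'
# usage: m.py x y z | approach az, tilt-from-down deg, y-az
import sys; from h import *; from workcell import *
v=[float(s) for s in sys.argv[1:]]; o=get_obs(); t=np.radians(v[4])
ap=az(v[3])*np.sin(t)-Z*np.cos(t)
print(round(o["clock"],2),o["position"].round(4),o["joint_pos"].round(2),"grip",round(o["grip_width"],3),round(o["grasp_force"],1),o["ft_force"].round(1))
print(*[list(w) for w in move(v[:3],tool(ap,az(v[5])),o)])
E
python3 m.py .25 .6 .25 180 0 40
```

```text
4.45 [0.2563 0.6309 0.146 ] [-0.41  0.24 -0.77  2.12 -1.22  0.09 -0.07] grip 0.717 68.1 [ 1.6 -2.3 -5.3]
[np.float64(0.3509), np.float64(-0.8074), np.float64(-0.8005)] [np.float64(0.0578), np.float64(-0.003), np.float64(-0.092)]
```

Call:
jog_arm(plan=[[[0.35,-0.81,-0.8],[0.058,-0.003,-0.092],0.05],[[0.35,-0.81,-0.8],[0.058,-0.003,-0.092],0.05],[[0.35,-0.81,-0.8],[0.058,-0.003,-0.092],0.05],[[0.35,-0.81,-0.8],[0.058,-0.003,-0.092],0.05],[[0.35,-0.81,-0.8],[0.058,-0.003,-0.092],0.05],[[0.35,-0.81,-0.8],[0.058,-0.003,-0.092],0.05],[[0.35,-0.81,-0.8],[0.058,-0.003,-0.092],0.05],[[0.35,-0.81,-0.8],[0.058,-0.003,-0.092],0.05]])

```text
clock: 5.12
position: [0.2482, 0.6003, 0.2535]
ee_rot: [0.55, 0.814, 0.137, -0.125]
ft_force: [-1.3, 1.3, -3.8]
grip_width: 0.718
grasp_force: 68.0
```

```bash
python3 m.py .234 .6 .17 180 55 90
```

```text
5.12 [0.2482 0.6003 0.2535] [-0.97  0.17 -0.2   1.67 -0.19  1.   -0.7 ] grip 0.718 68.0 [-1.3  1.3 -3.8]
[np.float64(0.8122), np.float64(0.5733), np.float64(-0.9177)] [np.float64(-0.0247), np.float64(-0.0205), np.float64(0.0784)]
```

Call:
jog_arm(plan=[[[0.812,0.573,-0.918],[-0.025,-0.02,0.04],0.05],[[0.812,0.573,-0.918],[-0.025,-0.02,0.04],0.05],[[0.812,0.573,-0.918],[-0.025,-0.02,0.04],0.05],[[0.812,0.573,-0.918],[-0.025,-0.02,0.04],0.05],[[0.812,0.573,-0.918],[-0.025,-0.02,0.04],0.05],[[0.812,0.573,-0.918],[-0.025,-0.02,0.04],0.05],[[0.812,0.573,-0.918],[-0.025,-0.02,0.04],0.05],[[0.812,0.573,-0.918],[-0.025,-0.02,0.04],0.05]])

```text
clock: 5.78
position: [0.2357, 0.586, 0.2019]
ee_rot: [0.165, 0.908, 0.041, -0.384]
ft_force: [0.1, 0.2, -3.5]
grip_width: 0.719
grasp_force: 68.2
```

```bash
python3 m.py .234 .6 .12 180 55 90
```

```text
5.78 [0.2357 0.586  0.2019] [-0.69  0.6  -0.31  1.38 -0.57  1.49  0.38] grip 0.719 68.2 [ 0.1  0.2 -3.5]
[np.float64(0.2265), np.float64(0.1581), np.float64(-0.2573)] [np.float64(-0.0534), np.float64(0.017), np.float64(0.0615)]
```

Call:
jog_arm(plan=[[[0.2265,0.1581,-0.2573],[-0.0534,0.017,0.0615],0.05],[[0.2265,0.1581,-0.2573],[-0.0534,0.017,0.0615],0.05],[[0.2265,0.1581,-0.2573],[-0.0534,0.017,0.0615],0.05],[[0.2265,0.1581,-0.2573],[-0.0534,0.017,0.0615],0.05],[[0.2265,0.1581,-0.2573],[-0.0534,0.017,0.0615],0.05],[[0.2265,0.1581,-0.2573],[-0.0534,0.017,0.0615],0.05]])

```text
clock: 6.28
position: [0.2328, 0.6017, 0.1217]
ee_rot: [0.003, 0.888, 0.002, -0.46]
ft_force: [-0.2, -0.0, -2.9]
grip_width: 0.718
grasp_force: 68.1
```

```bash
python3 m.py .234 .6 .0475 180 55 90
```

```text
6.28 [0.2328 0.6017 0.1217] [-0.72  0.92 -0.36  1.12 -0.5   1.68  0.63] grip 0.718 68.1 [-0.2 -0.  -2.9]
[np.float64(0.0059), np.float64(0.0037), np.float64(-0.0026)] [np.float64(-0.0613), np.float64(-0.0018), np.float64(0.0418)]
```

Call:
jog_arm(plan=[[[0.006,0.004,-0.003],[-0.025,-0.001,0.017],0.05],[[0.006,0.004,-0.003],[-0.046,-0.001,0.032],0.05],[[0.006,0.004,-0.003],[-0.055,-0.002,0.038],0.05],[[0.006,0.004,-0.003],[-0.06,-0.002,0.041],0.05],[[0.006,0.004,-0.003],[-0.0613,-0.002,0.0418],0.05],[[0.006,0.004,-0.003],[-0.0613,-0.002,0.0418],0.05]])

```text
clock: 6.78
position: [0.2338, 0.5993, 0.0476]
ee_rot: [-0.001, 0.886, 0.0, -0.463]
ft_force: [0.8, -0.1, -3.6]
grip_width: 0.715
grasp_force: 68.3
```

```bash
python3 - <<'E'
from workcell import *; import cv2,pickle
c=camera("scene"); c2=camera("wrist"); pickle.dump((c,c2),open("s3.pkl","wb"))
a=cv2.resize(c["img"][120:240,400:520,::-1],None,fx=3.3,fy=3.3,interpolation=cv2.INTER_CUBIC)
import numpy as np
im=np.zeros((400,800,3),np.uint8);im[:396,:396]=a;im[:300,400:800]=cv2.resize(c2["img"][:,:,::-1],(400,300));cv2.imwrite("pics/s3.png",im)
E
python3 m.py .234 .6 .0475 180 55 90
```

```text
6.88 [0.2337 0.5995 0.0475] [-0.73  1.02 -0.34  1.13 -0.48  1.62  0.7 ] grip 0.716 68.3 [-0.6  0.5 -2.8]
[np.float64(-0.0009), np.float64(-0.004), np.float64(0.0025)] [np.float64(-0.0002), np.float64(0.0005), np.float64(-0.0002)]
```

View pics/s3.png

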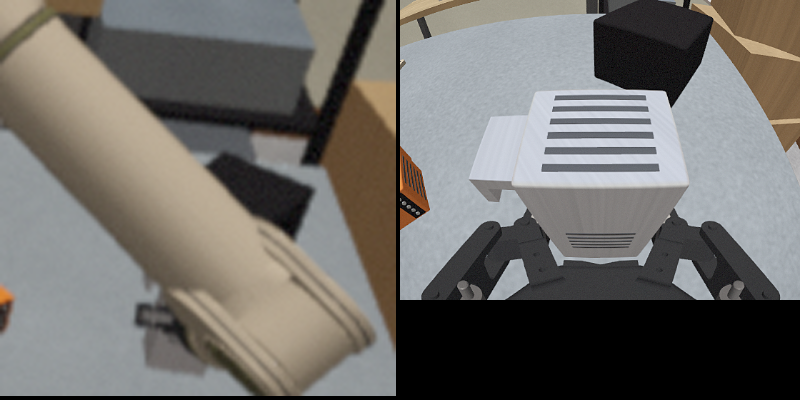

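The wrist view shows the module upright with its hook to the left (about (500,160)). It has not touched the bench yet, so I'll lower it in small steps.

Call:
jog_arm(plan=[[[0,0,0],[-0.0017,0,0.0011],0.05],[[0,0,0],[-0.0017,0,0.0011],0.05]])

```text
clock: 7.05
position: [0.2337, 0.5995, 0.0471]
ee_rot: [-0.002, 0.886, 0.0, -0.465]
ft_force: [2.2, -2.9, 11.6]
grip_width: 0.721
grasp_force: 69.3
```

Call:
jog_arm(plan=[[[0,0,0],[-0.0017,0,0.0011],0.05],[[0,0,0],[-0.0017,0,0.0011],0.05]])

```text
clock: 7.22
position: [0.2337, 0.5996, 0.0471]
ee_rot: [-0.002, 0.885, 0.001, -0.465]
ft_force: [2.7, -8.5, 22.4]
grip_width: 0.717
grasp_force: 70.2
```

Call:
jog_arm(plan=[[[0,0,0],[0.0025,0,-0.0017],0.05],[[0,0,0],[0.0025,0,-0.0017],0.0854],[[0,0,0],[0.0025,0,-0.0017],0.0854],[[0,0,0],[0.0025,0,-0.0017],0.0854],[[0,0,0],[0.0025,0,-0.0017],0.0854],[[0,0,0],[0.0025,0,-0.0017],0.0854],[[0,0,0],[0.0025,0,-0.0017],0.0854]])

```text
clock: 7.8
position: [0.2331, 0.5986, 0.0443]
ee_rot: [-0.001, 0.886, -0.001, -0.464]
ft_force: [-0.2, -0.6, -0.5]
grip_width: 1.002
grasp_force: 0.0
```

Call:
jog_arm(plan=[[[0,0,0],[0,0,-0.025],0.0854],[[0,0,0],[0,0,-0.06],0.0854],[[0,0,0],[0,0,-0.1],0.0854],[[0,0,0],[0,0,-0.14],0.0854],[[0,0,0],[0,0,-0.17],0.0854],[[0,0,0],[0,0,-0.17],0.0854]])

```text
clock: 8.3
position: [0.3789, 0.5987, 0.1444]
ee_rot: [0.0, 0.887, 0.002, -0.462]
ft_force: [0.4, 0.8, 0.8]
grip_width: 0.999
grasp_force: 0.0
```

```bash
python3 m.py .25 .6 .25 180 0 15
python3 - <<'E'
from workcell import *; import cv2,pickle
c=camera("wrist"); pickle.dump(c,open("w4.pkl","wb"));cv2.imwrite("pics/w4.png",c["img"][:,:,::-1])
E
```

```text
8.3 [0.3789 0.5987 0.1444] [-0.69  1.16 -0.3   0.61 -0.48  2.    0.6 ] grip 0.999 0.0 [0.4 0.8 0.8]
[np.float64(-0.6217), np.float64(-0.8173), np.float64(1.2003)] [np.float64(0.1604), np.float64(0.0013), np.float64(0.045)]
```

View pics/w4.png

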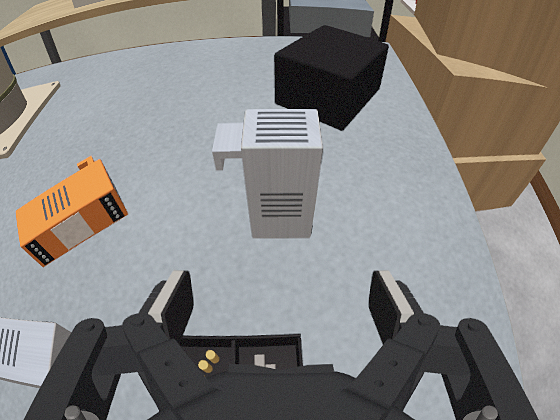

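The module stands upright, top face corners (250,110), (316,110), (323,150), (243,150), hook to the left.

```bash
python3 - <<'E'
from kin import *; from workcell import *
c=pickle.load(open("w4.pkl","rb"))
P_=unfish(c,[(250,110),(316,110),(323,150),(243,150)],.13)[:,:2];print(P_.round(4),P_.mean(0))
t=P_[3]+P_[2]-P_[0]-P_[1];print("ym az",np.degrees(np.arctan2(t[1],t[0])));t=P_[3]-P_[2]+P_[0]-P_[1];print("xm az",np.degrees(np.arctan2(t[1],t[0])))
Q=unfish(c,[(250,238),(314,238)],0)[:,:2];print("front-bottom",Q)
m=P_.mean(0);o=get_obs()
track(o["joint_pos"],[([m[0]+.02,m[1],.25],tool(-Z,az(0))),([*m,.087],tool(-Z,az(0))),([*m,.36],tool(-Z,az(0))),([.45,.35,.40],tool(-Z,az(50))),([.64,-.05,.38],tool(-Z,az(95.5))),([.64,-.05,.16],tool(-Z,az(95.5)))])
E
python3 m.py .26 .6 .23 180 0 0
```

```text
[[0.2249 0.5728]
 [0.2246 0.6283]
 [0.2746 0.6294]
 [0.2748 0.5708]] [0.24971639 0.60032893]
ym az -0.4700592166448435
xm az -89.79380332868115
front-bottom [[0.27003798 0.56652786]
 [0.27010561 0.63415286]]
[0.27 0.6  0.25] [-1.25  0.39  0.04  1.34 -0.02  1.41 -1.2 ] res 0.0
[0.25  0.6   0.087] [-1.26  0.49  0.02  1.55 -0.01  1.1  -1.24] res 0.0
[0.25 0.6  0.36] [-1.27  0.36  0.04  1.16 -0.01  1.62 -1.24] res 0.0
[0.45 0.35 0.4 ] [-0.85  0.18  0.14  1.3  -0.02  1.66  0.15] res 0.0
[ 0.64 -0.05  0.38] [-0.23  0.35  0.34  1.16 -0.12  1.65  1.75] res 0.0
[ 0.64 -0.05  0.16] [-0.23  0.42  0.31  1.52 -0.13  1.22  1.77] res 0.0
8.35 [0.3762 0.5991 0.1423] [-0.69  1.16 -0.3   0.62 -0.48  2.    0.6 ] grip 1.003 0.0 [ 0.1 -0.3 -0.5]
[np.float64(-0.7488), np.float64(-0.7521), np.float64(1.4375)] [np.float64(0.1384), np.float64(0.001), np.float64(0.0452)]
```

Call:
jog_arm(plan=[[[-0.05,-0.05,0.1],[0.035,0,-0.024],0.0854],[[-0.1,-0.1,0.2],[0.07,0,-0.048],0.0854],[[-0.75,-0.75,1.44],[0.1,0,-0.06],0.0854],[[-0.75,-0.75,1.44],[0.13,0,-0.04],0.0854],[[-0.75,-0.75,1.44],[0.148,0.001,0.0],0.0854],[[-0.75,-0.75,1.44],[0.148,0.001,0.04],0.0854],[[-0.75,-0.75,1.44],[0.148,0.001,0.04],0.0854],[[-0.75,-0.75,1.44],[0.148,0.001,0.04],0.0854]])

```text
clock: 9.02
position: [0.2512, 0.5979, 0.2377]
ee_rot: [0.428, 0.873, -0.005, -0.234]
ft_force: [0.6, -0.6, 0.5]
grip_width: 0.998
grasp_force: 0.0
```

```bash
python3 m.py .25 .6 .22 180 0 0
```

```text
9.02 [0.2512 0.5979 0.2377] [-0.88  0.43 -0.17  1.39 -0.41  1.39 -0.29] grip 0.998 0.0 [ 0.6 -0.6  0.5]
[np.float64(-0.348), np.float64(-0.332), np.float64(0.6461)] [np.float64(-0.005), np.float64(0.0042), np.float64(0.0167)]
```

Call:
jog_arm(plan=[[[-0.348,-0.332,0.646],[-0.005,0.004,0.0167],0.0854],[[-0.348,-0.332,0.646],[-0.005,0.004,0.0167],0.0854],[[-0.348,-0.332,0.646],[-0.005,0.004,0.0167],0.0854],[[-0.348,-0.332,0.646],[-0.005,0.004,0.0167],0.0854],[[-0.348,-0.332,0.646],[-0.005,0.004,0.0167],0.0854],[[-0.348,-0.332,0.646],[-0.005,0.004,0.0167],0.0854],[[-0.348,-0.332,0.646],[-0.005,0.004,0.0167],0.0854],[[-0.348,-0.332,0.646],[-0.005,0.004,0.0167],0.0854]])

```text
clock: 9.68
position: [0.2507, 0.6027, 0.2212]
ee_rot: [0.705, 0.709, 0.001, -0.001]
ft_force: [-0.7, 0.2, -0.3]
grip_width: 0.996
grasp_force: 0.0
```

```bash
python3 m.py .25 .6 .09 180 0 0
```

```text
9.68 [0.2507 0.6027 0.2212] [-1.24  0.39 -0.01  1.4   0.    1.35 -1.24] grip 0.996 0.0 [-0.7  0.2 -0.3]
[np.float64(0.0002), np.float64(-0.0034), np.float64(0.0046)] [np.float64(-0.0031), np.float64(-0.0007), np.float64(0.1312)]
```

Call:
jog_arm(plan=[[[0,-0.003,0.0046],[-0.003,-0.0007,0.02],0.0854],[[0,-0.003,0.0046],[-0.003,-0.0007,0.06],0.0854],[[0,-0.003,0.0046],[-0.003,-0.0007,0.1],0.0854],[[0,-0.003,0.0046],[-0.003,-0.0007,0.131],0.0854],[[0,-0.003,0.0046],[-0.003,-0.0007,0.131],0.0854],[[0,-0.003,0.0046],[-0.003,-0.0007,0.131],0.0854]])

```text
clock: 10.18
position: [0.2539, 0.598, 0.0901]
ee_rot: [0.708, 0.706, -0.001, -0.0]
ft_force: [-0.5, -0.6, 1.5]
grip_width: 1.002
grasp_force: 0.0
```

Call:
jog_arm(plan=[[[0,0,0],[0,0,0],0.04],[[0,0,0],[0,0,0],0.04],[[0,0,0],[0,0,0],0.04],[[0,0,0],[0,0,0],0.04],[[0,0,0],[0,0,0],0.04],[[0,0,0],[0,0,0],0.04],[[0,0,0],[0,0,0],0.04],[[0,0,0],[0,0,0],0.04]], force=70)

```text
clock: 10.85
position: [0.2541, 0.6014, 0.0944]
ee_rot: [0.708, 0.706, 0.003, -0.002]
ft_force: [-1.7, -1.7, 7.6]
grip_width: 0.583
grasp_force: 72.4
```

```bash
python3 m.py .4 .36 .38 180 0 50
```

```text
10.85 [0.2541 0.6014 0.0944] [-1.23  0.49 -0.01  1.54  0.01  1.1  -1.25] grip 0.583 72.4 [-1.7 -1.7  7.6]
[np.float64(0.0046), np.float64(-0.0058), np.float64(-0.8758)] [np.float64(-0.2389), np.float64(0.1471), np.float64(-0.2871)]
```

Call:
jog_arm(plan=[[[0,0,0],[0,0,-0.03],0.04],[[0,0,0],[0,0,-0.07],0.04],[[0,0,0],[0,0,-0.11],0.04],[[0,0,-0.12],[-0.03,0.02,-0.14],0.04],[[0,0,-0.24],[-0.06,0.035,-0.17],0.04],[[0,0,-0.36],[-0.09,0.05,-0.2],0.04],[[0,0,-0.48],[-0.12,0.07,-0.22],0.04],[[0,0,-0.6],[-0.15,0.09,-0.25],0.04]])

```text
clock: 11.52
position: [0.3368, 0.4574, 0.3328]
ee_rot: [0.465, 0.885, 0.002, -0.0]
ft_force: [2.4, 0.1, -3.1]
grip_width: 0.591
grasp_force: 73.4
```

```bash
python3 m.py .5 .2 .385 180 0 70
```

```text
11.52 [0.3368 0.4574 0.3328] [-1.01  0.17 -0.01  1.45  0.    1.52 -0.42] grip 0.591 73.4 [ 2.4  0.1 -3.1]
[np.float64(0.0034), np.float64(-0.0009), np.float64(-0.6193)] [np.float64(-0.3045), np.float64(-0.0112), np.float64(-0.0528)]
```

Call:
jog_arm(plan=[[[0.003,0,-0.62],[-0.3,-0.011,-0.053],0.04],[[0.003,0,-0.62],[-0.3,-0.011,-0.053],0.04],[[0.003,0,-0.62],[-0.3,-0.011,-0.053],0.04],[[0.003,0,-0.62],[-0.3,-0.011,-0.053],0.04],[[0.003,0,-0.62],[-0.3,-0.011,-0.053],0.04],[[0.003,0,-0.62],[-0.3,-0.011,-0.053],0.04],[[0.003,0,-0.62],[-0.3,-0.011,-0.053],0.04],[[0.003,0,-0.62],[-0.3,-0.011,-0.053],0.04]])

```text
clock: 12.18
position: [0.4972, 0.2006, 0.3852]
ee_rot: [0.178, 0.984, 0.0, 0.001]
ft_force: [0.3, -0.4, -2.8]
grip_width: 0.592
grasp_force: 73.5
```

```bash
python3 m.py .6 -.035 .39 180 0 96
```

```text
12.18 [0.4972 0.2006 0.3852] [-0.65  0.09  0.2   1.43 -0.02  1.62  0.76] grip 0.592 73.5 [ 0.3 -0.4 -2.8]
[np.float64(0.0006), np.float64(0.0012), np.float64(-0.4623)] [np.float64(-0.1788), np.float64(-0.1847), np.float64(-0.0048)]
```

Call:
jog_arm(plan=[[[0,0,-0.462],[-0.179,-0.185,-0.005],0.04],[[0,0,-0.462],[-0.179,-0.185,-0.005],0.04],[[0,0,-0.462],[-0.179,-0.185,-0.005],0.04],[[0,0,-0.462],[-0.179,-0.185,-0.005],0.04],[[0,0,-0.462],[-0.179,-0.185,-0.005],0.04],[[0,0,-0.462],[-0.179,-0.185,-0.005],0.04],[[0,0,-0.462],[-0.179,-0.185,-0.005],0.04],[[0,0,-0.462],[-0.179,-0.185,-0.005],0.04]])

```text
clock: 12.85
position: [0.5998, -0.0384, 0.3887]
ee_rot: [-0.049, 0.999, -0.002, -0.0]
ft_force: [-0.7, 1.2, -1.9]
grip_width: 0.59
grasp_force: 73.6
```

```bash
python3 m.py .671 -.0425 .27 180 0 96
python3 - <<'E'
from workcell import *; import cv2,pickle,numpy as np
c=camera("wrist");t=camera("top"); pickle.dump((c,t),open("w5.pkl","wb"))
im=np.zeros((600,800,3),np.uint8);im[:420,:560]=c["img"][:,:,::-1]
im[300:600,480:800]=cv2.resize(t["img"][120:270,230:390,::-1],None,fx=2,fy=2,interpolation=cv2.INTER_CUBIC)
cv2.imwrite("pics/w5.png",im); print(c["extrinsics"].round(3))
E
```

```text
12.85 [ 0.5998 -0.0384  0.3887] [-0.31  0.25  0.39  1.26 -0.09  1.65  1.73] grip 0.59 73.6 [-0.7  1.2 -1.9]
[np.float64(-0.0031), np.float64(-0.0006), np.float64(-0.0063)] [np.float64(-0.0705), np.float64(-0.0107), np.float64(0.1187)]
[[-0.098  0.944  0.316  0.519]
 [ 0.995  0.093  0.029 -0.047]
 [-0.002  0.318 -0.948  0.53 ]
 [ 0.     0.     0.     1.   ]]
```

View pics/w5.png

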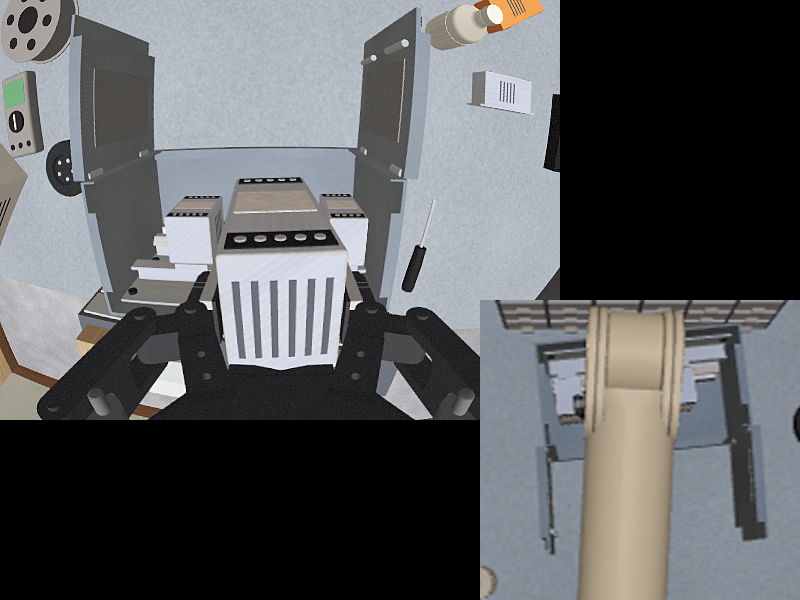

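Wrist view: the held module's front-top edge runs (217,250)–(345,250). The fixed modules' inner front-top corners are at about (212,215) and (331,217), and the rail strip with the lip is near (133–205,262). The inset shows the arm over the enclosure.

Run:
```python
from h import *
c,_=pickle.load(open("w5.pkl","rb")); t=pickle.load(open("c0.pkl","rb"))["top"]
print("wrist fixed front-top", unfish(c,[(165,215),(212,215),(331,217),(367,216)],.198)[:,:2].round(4).tolist())
print("held front-top",unfish(c,[(217,250),(345,250)],.4243)[:,:2].round(4).tolist())
def projt(c,X):
    E=np.linalg.inv(c["extrinsics"]);d=E[:3,:3]@X+E[:3,3];p=c["mtx"]@(d/d[2]);return p[:2]
def projf(c,X):
    E=np.linalg.inv(c["extrinsics"]);d=E[:3,:3]@X+E[:3,3];r=np.hypot(d[0],d[1]);th=np.arctan2(r,d[2]);return c["mtx"][:2,2]+c["mtx"][0,0]*th*d[:2]/r
ex=az(6.2);ey=az(96.2);g=np.array([.712,-.038,0])
print("TOP: along x at gap y, z=.187")
for s in np.arange(-.02,.05,.004):
    X=g+s*ex+.187*Z; p=projt(t,X); q=projf(c,X-.125*ey)
    v=cv2.getRectSubPix(t["img"].mean(2).astype(np.float32),(3,1),tuple(map(float,p))).mean()
    w=cv2.getRectSubPix(c["img"].mean(2).astype(np.float32),(5,1),tuple(map(float,q))).mean()
    print(round(s,3),p.round(1),int(v),"| wrist",q.round(1),int(w))
```

```text
wrist fixed front-top [[0.6484, -0.1665], [0.6428, -0.1113], [0.6322, 0.0189], [0.6272, 0.0594]]
held front-top [[0.5719, -0.0653], [0.5673, -0.0187]]
TOP: along x at gap y, z=.187
-0.02 [299.8 159.3] 162 | wrist [171.  255.9] 214
-0.016 [299.7 158.2] 164 | wrist [171.5 258.8] 212
-0.012 [299.6 157. ] 163 | wrist [172.  261.7] 206
-0.008 [299.4 155.8] 170 | wrist [172.4 264.5] 130
-0.004 [299.3 154.7] 119 | wrist [172.9 267.3] 140
0.0 [299.2 153.5] 136 | wrist [173.4 270.1] 220
0.004 [299.  152.3] 175 | wrist [173.8 272.9] 217
0.008 [298.9 151.2] 176 | wrist [174.3 275.7] 218
0.012 [298.8 150. ] 174 | wrist [174.8 278.4] 218
0.016 [298.6 148.9] 173 | wrist [175.3 281.1] 105
0.02 [298.5 147.7] 169 | wrist [175.7 283.7] 119
0.024 [298.4 146.6] 124 | wrist [176.2 286.4] 118
0.028 [298.2 145.4] 81 | wrist [176.7 289. ] 119
0.032 [298.1 144.2] 75 | wrist [177.2 291.6] 120
0.036 [298.  143.1] 127 | wrist [177.6 294.2] 119
0.04 [297.8 141.9] 104 | wrist [178.1 296.7] 118
0.044 [297.7 140.8] 57 | wrist [178.6 299.2] 116
0.048 [297.6 139.6] 52 | wrist [179.1 301.7] 118
```

```bash
python3 m.py .673 -.043 .21 180 0 95.5
python3 - <<'E'
from kin import *; from workcell import *
track(get_obs()["joint_pos"],[([.673,-.043,.21],tool(-Z,az(95.5))),([.673,-.043,.165],tool(-Z,az(95.5)))])
E
```

```text
12.95 [ 0.5992 -0.0321  0.3887] [-0.32  0.25  0.38  1.26 -0.09  1.65  1.72] grip 0.583 73.6 [ 0.5  0.8 -4. ]
[np.float64(0.0004), np.float64(-0.0007), np.float64(0.009)] [np.float64(-0.0724), np.float64(-0.0186), np.float64(0.1786)]
[ 0.673 -0.043  0.21 ] [-0.26  0.46  0.37  1.36 -0.16  1.34  1.78] res 0.0
[ 0.673 -0.043  0.165] [-0.26  0.49  0.36  1.42 -0.17  1.26  1.78] res 0.0
```

Call:
jog_arm(plan=[[[0,0,0.004],[-0.035,-0.006,0.03],0.04],[[0,0,0.004],[-0.073,-0.014,0.06],0.04],[[0,0,0.004],[-0.073,-0.014,0.09],0.04],[[0,0,0.004],[-0.073,-0.014,0.12],0.04],[[0,0,0.004],[-0.073,-0.014,0.15],0.04],[[0,0,0.004],[-0.073,-0.014,0.17],0.04],[[0,0,0.004],[-0.073,-0.014,0.17],0.04],[[0,0,0.004],[-0.073,-0.014,0.17],0.04]])

```text
clock: 13.62
position: [0.6727, -0.0351, 0.2183]
ee_rot: [-0.053, 0.999, 0.001, -0.001]
ft_force: [0.4, -0.4, -2.5]
grip_width: 0.584
grasp_force: 72.7
```

```bash
for i in 1 2 3; do python3 -c "
from workcell import *
c=camera('wrist');print(c['extrinsics'][:3,3].round(4),c['extrinsics'][:3,0].round(3))"; python3 m.py .673 -.043 .195 180 0 95.5;done
```

```text
[ 0.5922 -0.0447  0.3601] [-0.105  0.994  0.002]
13.67 [ 0.6736 -0.0356  0.22  ] [-0.27  0.46  0.37  1.35 -0.16  1.36  1.77] grip 0.586 72.7 [ 0.4  0.6 -2.8]
[np.float64(0.0009), np.float64(0.0007), np.float64(0.009)] [np.float64(0.0014), np.float64(-0.0073), np.float64(0.025)]
[ 0.5926 -0.0452  0.3616] [-0.104  0.995  0.002]
13.72 [ 0.674  -0.036   0.2208] [-0.27  0.46  0.37  1.35 -0.16  1.36  1.77] grip 0.582 72.7 [ 0.8 -0.9 -3.1]
[np.float64(0.0005), np.float64(0.0023), np.float64(0.0086)] [np.float64(0.0018), np.float64(-0.0069), np.float64(0.0258)]
[ 0.5928 -0.0455  0.3622] [-0.104  0.995  0.001]
13.77 [ 0.6741 -0.0363  0.2209] [-0.27  0.46  0.37  1.35 -0.16  1.36  1.77] grip 0.586 72.7 [ 0.2 -0.1 -2.6]
[np.float64(0.0004), np.float64(0.0027), np.float64(0.0082)] [np.float64(0.0019), np.float64(-0.0066), np.float64(0.0259)]
```

Call:
jog_arm(plan=[[[0,0.002,0.008],[0.0018,-0.0066,0.012],0.04],[[0,0.002,0.008],[0.0018,-0.0066,0.026],0.04],[[0,0.002,0.008],[0.0018,-0.0066,0.026],0.04],[[0,0.002,0.008],[0.0018,-0.0066,0.026],0.04],[[0,0.002,0.008],[0.0018,-0.0066,0.033],0.04],[[0,0.002,0.008],[0.0018,-0.0066,0.039],0.04],[[0,0.002,0.008],[0.0018,-0.0066,0.041],0.04],[[0,0.002,0.008],[0.0018,-0.0066,0.041],0.04]])

```text
clock: 14.43
position: [0.6717, -0.0434, 0.1765]
ee_rot: [-0.048, 0.999, 0.0, -0.002]
ft_force: [0.1, 0.2, -3.2]
grip_width: 0.582
grasp_force: 72.8
```

```bash
python3 m.py .673 -.043 .1694 180 0 95.5
```

```text
14.43 [ 0.6717 -0.0434  0.1765] [-0.26  0.49  0.36  1.41 -0.17  1.29  1.78] grip 0.582 72.8 [ 0.1  0.2 -3.2]
[np.float64(0.0005), np.float64(-0.0041), np.float64(-0.0005)] [np.float64(-0.0014), np.float64(0.0003), np.float64(0.0071)]
```

Call:
jog_arm(plan=[[[0,0,0],[-0.001,0,0.003],0.04],[[0,0,0],[-0.001,0,0.006],0.04],[[0,0,0],[-0.001,0,0.006],0.04]])

```text
clock: 14.68
position: [0.6728, -0.0434, 0.1706]
ee_rot: [-0.048, 0.999, 0.0, -0.002]
ft_force: [0.2, 0.9, -3.0]
grip_width: 0.583
grasp_force: 72.8
```

Call:
jog_arm(plan=[[[0,0,0],[0,0,0.0015],0.04],[[0,0,0],[0,0,0.0015],0.04]])

```text
clock: 14.85
position: [0.673, -0.0435, 0.1696]
ee_rot: [-0.048, 0.999, 0.0, -0.002]
ft_force: [0.8, -0.1, -2.5]
grip_width: 0.58
grasp_force: 72.8
```

Call:
jog_arm(plan=[[[0,0,0],[0,0,0.0015],0.04],[[0,0,0],[0,0,0.0015],0.04]])

```text
clock: 15.02
position: [0.6731, -0.0434, 0.1688]
ee_rot: [-0.048, 0.999, 0.0, -0.001]
ft_force: [-3.8, -0.7, 1.1]
grip_width: 0.582
grasp_force: 72.7
```

Call:
jog_arm(plan=[[[0,0,0],[0,0,0.002],0.04],[[0,0,0],[0,0,0.002],0.04],[[0,0,0],[0,0,0.002],0.04]])

```text
clock: 15.27
position: [0.6738, -0.0435, 0.1679]
ee_rot: [-0.048, 0.999, 0.0, -0.0]
ft_force: [-2.4, 0.6, 6.8]
grip_width: 0.581
grasp_force: 70.4
```

```bash
python3 m.py .673 -.043 .1694 180 0 95.5
```

```text
15.27 [ 0.6738 -0.0435  0.1679] [-0.26  0.49  0.36  1.41 -0.18  1.27  1.78] grip 0.581 70.4 [-2.4  0.6  6.8]
[np.float64(0.0004), np.float64(-0.0003), np.float64(-0.0006)] [np.float64(0.0007), np.float64(0.0006), np.float64(-0.0015)]
```

Call:
jog_arm(plan=[[[0,0,0],[0,0,-0.001],0.072],[[0,0,0],[0,0,-0.001],0.072],[[0,0,0],[0,0,-0.001],0.072],[[0,0,0],[0,0,-0.001],0.072],[[0,0,0],[0,0,-0.001],0.072],[[0,0,0],[0,0,-0.01],0.072],[[0,0,0],[0,0,-0.03],0.072],[[0,0,0],[0,0,-0.06],0.072]])

```text
clock: 15.93
position: [0.6719, -0.0433, 0.2248]
ee_rot: [-0.048, 0.999, 0.0, -0.004]
ft_force: [-0.3, -0.1, 0.8]
grip_width: 0.843
grasp_force: 0.0
```

Call:
jog_arm(plan=[[[0,0,0],[0,0,-0.03],0.072],[[0,0,0],[0,0,-0.07],0.072],[[0,0,0],[0.02,0,-0.11],0.072],[[0,0,0],[0.06,0,-0.15],0.072],[[0,0,0],[0.1,0,-0.18],0.072],[[0,0,0],[0.1,0,-0.18],0.072]])

```text
clock: 16.43
position: [0.5724, -0.0542, 0.4109]
ee_rot: [-0.047, 0.999, 0.0, 0.001]
ft_force: [0.1, 0.8, 0.3]
grip_width: 0.841
grasp_force: 0.0
```

```bash
python3 m.py .4 .2 .36 180 0 95.5
python3 - <<'E'
from workcell import *; import cv2,pickle,numpy as np
c=camera("wrist");pickle.dump(c,open("w6.pkl","wb"))
cv2.imwrite("pics/w6.png",cv2.resize(c["img"][60:360,40:460,::-1],None,fx=1.9,fy=1.9,interpolation=cv2.INTER_CUBIC)); print(c["extrinsics"].round(3))
E
```

```text
16.43 [ 0.5724 -0.0542  0.4109] [-0.31  0.19  0.4   1.28 -0.07  1.68  1.74] grip 0.841 0.0 [0.1 0.8 0.3]
[np.float64(0.0), np.float64(0.0015), np.float64(-0.002)] [np.float64(0.1478), np.float64(0.2693), np.float64(0.0507)]
[[-0.093  0.943  0.318  0.491]
 [ 0.996  0.088  0.031 -0.063]
 [ 0.001  0.32  -0.948  0.552]
 [ 0.     0.     0.     1.   ]]
```

View pics/w6.png

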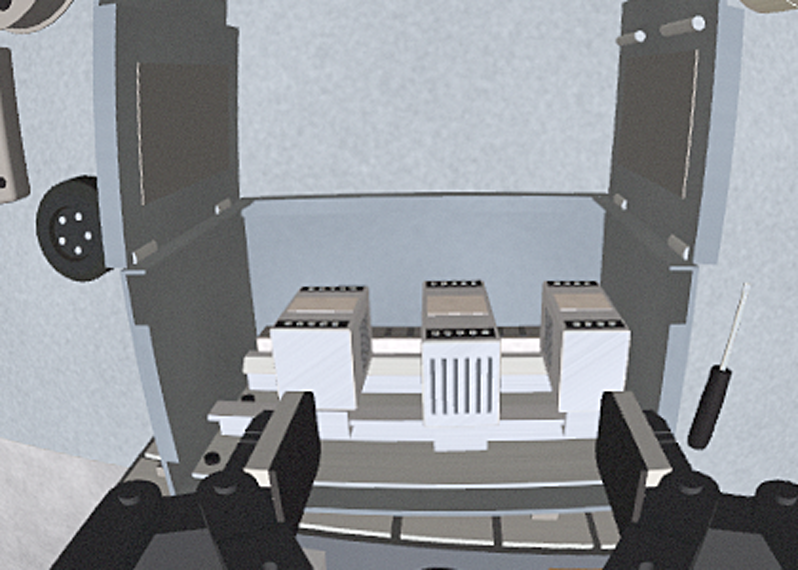

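The module hangs level between its neighbours at (460,375), with its hook over the lip at (460,440). The rebated leaf is on the right with its hinge end at about (680,262), and the flanged leaf is on the left with its hinge end at about (112,266). Next I'll locate the leaves.

Run:
```python
from h import *
c5,_=pickle.load(open("w5.pkl","rb"));c6=pickle.load(open("w6.pkl","rb"))
k=lambda u,v:(40+u/1.9,60+v/1.9)
print("hinge ends w6: reb inner/outer, fl outer/inner",unfish(c6,[k(668,262),k(697,264),k(105,266),k(124,268)],.229)[:,:2].round(4).tolist())
print("w5 reb inner hinge,tip; outer tip",unfish(c5,[(403,178),(420,8),(429,9)],.229)[:,:2].round(4).tolist())
print("w5 fl hinge outer?,tip",unfish(c5,[(82,182),(91,182),(73,15),(78,13)],.229)[:,:2].round(4).tolist())
# row scans of gray across leaves in w6 full image
g=c6["img"].mean(2).astype(int)
for r in (70,120,180): print(r,"R",g[r,360:445:3].tolist(),"L",g[r,80:125:3].tolist())
```

```text
hinge ends w6: reb inner/outer, fl outer/inner [[0.5748, 0.0656], [0.5741, 0.0838], [0.6074, -0.2687], [0.6076, -0.2546]]
w5 reb inner hinge,tip; outer tip [[0.5739, 0.0801], [0.4012, 0.0762], [0.3995, 0.086]]
w5 fl hinge outer?,tip [[0.6086, -0.2561], [0.6078, -0.2437], [0.4256, -0.2761], [0.4242, -0.2694]]
70 R [199, 196, 219, 90, 92, 93, 86, 88, 91, 90, 85, 86, 88, 108, 126, 227, 228, 77, 85, 89, 171, 173, 173, 173, 203, 203, 198, 196, 205] L [192, 197, 202, 171, 168, 168, 169, 70, 83, 85, 85, 84, 89, 89, 87]
120 R [201, 190, 94, 84, 83, 83, 88, 84, 85, 83, 84, 83, 86, 82, 79, 86, 91, 90, 167, 176, 176, 175, 175, 196, 205, 204, 202, 199, 199] L [201, 197, 196, 182, 173, 172, 176, 82, 90, 88, 91, 139, 80, 79, 82]
180 R [89, 87, 91, 92, 98, 93, 91, 91, 88, 93, 92, 90, 92, 93, 88, 87, 176, 169, 172, 172, 190, 198, 193, 208, 196, 198, 196, 195, 193] L [58, 57, 60, 64, 48, 174, 172, 175, 162, 85, 89, 88, 90, 88, 90]
```

Run:
```python
from h import *
c=pickle.load(open("w6.pkl","rb"))
f=lambda L:unfish(c,L,.229)[:,:2]
for n,i,o in(("reb",[(419,70),(413.5,120),(407,180)],[(431,70),(427.5,120),(419,180)]),("fl",[(100,70),(100,120),(105,180)],[(88.5,70),(89,120),(94.5,180)])):
    I,O=f(i),f(o); d=I[0]-I[2];e=O[0]-O[2];print(n,I.round(4).tolist(),O.round(4).tolist(),np.degrees(np.arctan2(d[1],d[0])),np.degrees(np.arctan2(e[1],e[0])))
```

```text
reb [[0.4349, 0.0753], [0.4886, 0.0759], [0.5531, 0.0796]] [[0.4319, 0.0892], [0.4858, 0.0922], [0.5514, 0.094]] -177.89319327959927 -177.6906698863222
fl [[0.4594, -0.2607], [0.5148, -0.2582], [0.5825, -0.2531]] [[0.4585, -0.2763], [0.5147, -0.2733], [0.5833, -0.2678]] -176.4720742710761 -176.08918182094692
```

```bash
cat > d.py <<'E'
from kin import *
H1=np.array([.574,.0805,0]);H2=np.array([.606,-.2505,0])
def reb(th,r,rho=.125,z=.188): u=az(275.5-th);n=az(185.5-th);return H1+rho*u+(.016+r)*n+z*Z
def fl(th,r,rho=.125,z=.188): u=az(95.5+th);n=az(185.5+th);return H2+rho*u+(.016+r)*n+z*Z
if __name__=="__main__":
    from workcell import *
    o=get_obs();T=tool(-Z,az(95.5));q=o["joint_pos"];print(o["position"])
    s=reb(93,.045)
    w=[[.55,.02,.36],[*s[:2],.36],s]+[reb(t,.016) for t in(93,75,60,45,30,15,0)]+[reb(0,.06),[.4,-.12,.36]]
    s2=fl(88,.045)
    w+=[[*s2[:2],.36],s2]+[fl(t,.016) for t in(88,70,50,30,15,0)]+[fl(0,.08)]
    track(q,[(x,T) for x in w],3)
    # in current tool axes (tool constant orientation T): deltas
    for n,L in(("R",[reb(t,r) for t,r in((93,.045),(93,.02),(84,.015),(76,.015),(68,.015),(60,.015),(52,.014),(44,.014),(36,.013),(28,.012),(20,.012),(12,.011),(6,.011),(2,.011),(0,.011))]),("F",[fl(t,r) for t,r in((88,.045),(88,.02),(80,.015),(72,.015),(64,.015),(56,.015),(48,.014),(40,.014),(32,.013),(24,.012),(16,.012),(10,.011),(5,.011),(2,.011),(0,.011))])):
        print(n);print(np.array([T.inv().apply(x-L[0]) for x in L]).round(3).tolist())
E
python3 d.py; python3 -c "
from d import *;s=reb(93,.045);print(s,fl(88,.045))"; python3 m.py .446 .144 .36 180 0 95.5
```

```text
[ 0.57096969 -0.05513033  0.41456748]
[0.55 0.02 0.36] [-0.41  0.13  0.33  1.45 -0.04  1.57  1.59] res 0.0
[0.446 0.136 0.36 ] [-0.56 -0.06  0.16  1.63  0.01  1.57  1.27] res 0.0
[0.446 0.136 0.188] [-0.55  0.01  0.16  1.91 -0.    1.21  1.28] res 0.0
[0.448 0.107 0.188] [-0.52 -0.    0.19  1.93  0.    1.21  1.34] res 0.0
[0.446 0.067 0.188] [-0.48 -0.03  0.23  1.95  0.01  1.22  1.42] res 0.0
[0.454 0.034 0.188] [-0.44 -0.02  0.27  1.94  0.01  1.22  1.49] res 0.0
[0.47  0.004 0.188] [-0.41  0.02  0.31  1.91 -0.    1.21  1.57] res 0.0
[ 0.493 -0.02   0.188] [-0.37  0.07  0.34  1.86 -0.02  1.21  1.64] res 0.0
[ 0.522 -0.038  0.188] [-0.34  0.14  0.36  1.79 -0.05  1.22  1.7 ] res 0.0
[ 0.554 -0.047  0.188] [-0.32  0.21  0.37  1.71 -0.08  1.23  1.74] res 0.0
[ 0.51  -0.051  0.188] [-0.33  0.12  0.37  1.82 -0.04  1.22  1.72] res 0.0
[ 0.4  -0.12  0.36] [-0.27 -0.2   0.39  1.73  0.08  1.6   1.78] res 0.0
[ 0.485 -0.319  0.36 ] [ 0.01  0.21  0.61  1.38 -0.12  1.58  2.27] res 0.0
[ 0.485 -0.319  0.188] [ 0.02  0.29  0.58  1.66 -0.17  1.24  2.31] res 0.0
[ 0.483 -0.29   0.188] [-0.02  0.25  0.
[... 748 characters left out ...]
.0], [-0.082, -0.189, 0.0], [-0.09, -0.191, 0.0], [-0.095, -0.192, 0.0]]
F
[[0.0, 0.0, 0.0], [-0.001, 0.025, 0.0], [0.001, 0.048, 0.0], [0.001, 0.066, 0.0], [-0.001, 0.084, 0.0], [-0.006, 0.101, 0.0], [-0.014, 0.118, 0.0], [-0.024, 0.133, 0.0], [-0.036, 0.147, 0.0], [-0.051, 0.159, 0.0], [-0.066, 0.169, 0.0], [-0.079, 0.175, 0.0], [-0.089, 0.179, 0.0], [-0.096, 0.181, 0.0], [-0.1, 0.182, 0.0]]
[0.44645819 0.13598952 0.188     ] [ 0.48495711 -0.31901729  0.188     ]
16.48 [ 0.571  -0.0551  0.4146] [-0.31  0.19  0.4   1.28 -0.07  1.68  1.74] grip 0.844 0.0 [ 0.7 -1.7  4.5]
[np.float64(0.0004), np.float64(0.0056), np.float64(-0.0031)] [np.float64(0.1063), np.float64(0.2098), np.float64(0.0541)]
```

Call:
jog_arm(plan=[[[0,0,0],[0.018,0.036,0.005],0.0],[[0,0,0],[0.036,0.07,0.01],0.0],[[0,0,0],[0.054,0.105,0.015],0.0],[[0,0,0],[0.072,0.14,0.02],0.0],[[0,0,0],[0.09,0.175,0.025],0.0],[[0,0,0],[0.106,0.21,0.04],0.0],[[0,0,0],[0.106,0.21,0.054],0.0],[[0,0,0],[0.106,0.21,0.054],0.0]])

```text
clock: 17.15
position: [0.4467, 0.1475, 0.3514]
ee_rot: [-0.05, 0.999, -0.0, -0.003]
ft_force: [0.6, -0.5, -0.0]
grip_width: 0.002
grasp_force: 0.0
```

```bash
python3 m.py .446 .136 .188 180 0 95.5
```

```text
17.15 [0.4467 0.1475 0.3514] [-0.59 -0.05  0.16  1.65  0.01  1.55  1.25] grip 0.002 0.0 [ 0.6 -0.5 -0. ]
[np.float64(-0.0004), np.float64(-0.0053), np.float64(0.0036)] [np.float64(0.001), np.float64(-0.0113), np.float64(0.1634)]
```

Call:
jog_arm(plan=[[[0,-0.005,0.0036],[0.001,-0.005,0.04],0.0],[[0,-0.005,0.0036],[0.001,-0.011,0.08],0.0],[[0,-0.005,0.0036],[0.001,-0.011,0.12],0.0],[[0,-0.005,0.0036],[0.001,-0.011,0.163],0.0],[[0,-0.005,0.0036],[0.001,-0.011,0.163],0.0],[[0,-0.005,0.0036],[0.001,-0.011,0.163],0.0]])

```text
clock: 17.65
position: [0.4479, 0.1337, 0.1901]
ee_rot: [-0.045, 0.999, -0.0, -0.0]
ft_force: [0.2, -0.2, 1.1]
grip_width: 0.001
grasp_force: 0.0
```

```bash
python3 m.py .446 .136 .188 180 0 95.5
```

```text
17.65 [0.4479 0.1337 0.1901] [-0.57  0.01  0.18  1.93 -0.    1.21  1.27] grip 0.001 0.0 [ 0.2 -0.2  1.1]
[np.float64(-0.001), np.float64(-0.0006), np.float64(-0.006)] [np.float64(0.0017), np.float64(0.0025), np.float64(0.0021)]
```

Call:
jog_arm(plan=[[[0,0,0],[0.002,-0.012,0.002],0.0],[[0,0,0],[0.004,-0.023,0.002],0.0],[[0,0,0],[0.006,-0.034,0.002],0.0],[[0,0,0],[0.007,-0.046,0.002],0.0],[[0,0,0],[0.008,-0.058,0.002],0.0],[[0,0,0],[0.008,-0.07,0.002],0.0],[[0,0,0],[0.008,-0.082,0.002],0.0],[[0,0,0],[0.006,-0.094,0.002],0.0]])

```text
clock: 18.32
position: [0.4509, 0.0394, 0.1888]
ee_rot: [-0.046, 0.999, 0.001, 0.002]
ft_force: [0.8, 1.3, 2.4]
grip_width: 0.001
grasp_force: 1.1
```

Call:
jog_arm(plan=[[[0,0,0],[-0.004,-0.011,0],0.0],[[0,0,0],[-0.009,-0.022,0],0.0],[[0,0,0],[-0.014,-0.033,0],0.0],[[0,0,0],[-0.02,-0.043,0],0.0],[[0,0,0],[-0.027,-0.052,0],0.0],[[0,0,0],[-0.035,-0.062,0],0.0],[[0,0,0],[-0.043,-0.07,0],0.0],[[0,0,0],[-0.05,-0.076,0],0.0]])

```text
clock: 18.98
position: [0.5077, -0.0319, 0.1882]
ee_rot: [-0.045, 0.999, 0.0, 0.001]
ft_force: [-0.2, 0.9, 0.1]
grip_width: -0.0
grasp_force: 0.0
```

Run:
```python
from d import *; from workcell import *
o=get_obs();print(o["position"],o["ft_force"])
for t,r in((22,.012),(16,.011),(10,.011),(5,.011),(2,.011),(0,.011)): print(t,move(reb(t,r),tool(-Z,az(95.5)),o))
```

```text
[ 0.50771154 -0.03194533  0.18815346] [-0.24316314  0.93412478  0.09301072]
22 (array([ 0.0002,  0.0018, -0.0055]), array([-0.004 ,  0.0002,  0.0002]))
16 (array([ 0.0002,  0.0018, -0.0055]), array([-0.0164, -0.0071,  0.0002]))
10 (array([ 0.0002,  0.0018, -0.0055]), array([-0.0285, -0.0127,  0.0002]))
5 (array([ 0.0002,  0.0018, -0.0055]), array([-0.0391, -0.0164,  0.0002]))
2 (array([ 0.0002,  0.0018, -0.0055]), array([-0.0455, -0.0182,  0.0002]))
0 (array([ 0.0002,  0.0018, -0.0055]), array([-0.0499, -0.0192,  0.0002]))
```

Call:
jog_arm(plan=[[[0,0,0],[-0.008,-0.003,0],0.0],[[0,0,0],[-0.016,-0.007,0],0.0],[[0,0,0],[-0.022,-0.01,0],0.0],[[0,0,0],[-0.028,-0.013,0],0.0],[[0,0,0],[-0.034,-0.015,0],0.0],[[0,0,0],[-0.039,-0.016,0],0.0],[[0,0,0],[-0.043,-0.017,0],0.0],[[0,0,0],[-0.046,-0.018,0],0.0]])

```text
clock: 19.65
position: [0.5553, -0.0439, 0.1879]
ee_rot: [-0.046, 0.999, 0.0, 0.001]
ft_force: [-0.4, 0.3, -0.4]
grip_width: -0.001
grasp_force: 0.0
```

Call:
jog_arm(plan=[[[0,0,0],[-0.002,0,0],0.0],[[0,0,0],[-0.004,0,0],0.0],[[0,0,0],[-0.004,0,0],0.0],[[0,0,0],[-0.004,0,0],0.0]])

```text
clock: 19.98
position: [0.5579, -0.0439, 0.1876]
ee_rot: [-0.046, 0.999, 0.0, -0.0]
ft_force: [-4.9, -1.7, 0.3]
grip_width: -0.001
grasp_force: 0.0
```

Call:
jog_arm(plan=[[[0,0,0],[-0.002,0,0],0.0],[[0,0,0],[-0.002,0,0],0.0],[[0,0,0],[-0.002,0,0],0.0]])

```text
clock: 20.23
position: [0.5579, -0.044, 0.1873]
ee_rot: [-0.045, 0.999, 0.0, -0.002]
ft_force: [-16.2, -1.3, 5.7]
grip_width: 0.0
grasp_force: 0.0
```

Call:
jog_arm(plan=[[[0,0,0],[0.012,0,0],0.0],[[0,0,0],[0.04,0,0],0.0],[[0,0,0],[0.07,0,-0.03],0.0],[[0,0,0],[0.07,-0.02,-0.07],0.0],[[0,0,0],[0.07,-0.05,-0.11],0.0],[[0,0,0],[0.07,-0.09,-0.13],0.0],[[0,0,0],[0.07,-0.13,-0.13],0.0],[[0,0,0],[0.07,-0.17,-0.13],0.0]])

```text
clock: 20.9
position: [0.5065, -0.2119, 0.3205]
ee_rot: [-0.047, 0.999, -0.0, 0.004]
ft_force: [1.5, 0.3, -0.2]
grip_width: -0.001
grasp_force: 0.0
```

```bash
python3 m.py .485 -.327 .31 180 0 95.5; python3 m.py .485 -.322 .188 180 0 95.5;  python3 - <<'E'
from d import *
c=__import__("workcell").camera("top");pickle.dump(c,open("t7.pkl","wb"))
E
```

```text
20.9 [ 0.5065 -0.2119  0.3205] [-0.19  0.12  0.56  1.55 -0.07  1.48  2.04] grip -0.001 0.0 [ 1.5  0.3 -0.2]
[np.float64(-0.0006), np.float64(0.007), np.float64(-0.0021)] [np.float64(0.0323), np.float64(-0.1126), np.float64(0.0103)]
20.9 [ 0.5065 -0.2119  0.3205] [-0.19  0.12  0.56  1.55 -0.07  1.48  2.04] grip -0.001 0.0 [ 1.5  0.3 -0.2]
[np.float64(-0.0006), np.float64(0.007), np.float64(-0.0021)] [np.float64(0.0327), np.float64(-0.1075), np.float64(0.1323)]
```

Call:
jog_arm(plan=[[[0,0.007,-0.002],[0.011,-0.038,0.003],0.0],[[0,0.007,-0.002],[0.022,-0.076,0.006],0.0],[[0,0.007,-0.002],[0.033,-0.112,0.01],0.0],[[0,0.007,-0.002],[0.033,-0.112,0.01],0.0],[[0,0.007,-0.002],[0.033,-0.112,0.05],0.0],[[0,0.007,-0.002],[0.033,-0.11,0.09],0.0],[[0,0.007,-0.002],[0.033,-0.108,0.132],0.0],[[0,0.007,-0.002],[0.033,-0.108,0.132],0.0]])

```text
clock: 21.62
position: [0.4798, -0.318, 0.1782]
ee_rot: [-0.047, 0.999, 0.003, -0.007]
ft_force: [-0.2, 0.6, -0.8]
grip_width: 0.001
grasp_force: 0.0
```

```bash
cat > f.py <<'E'
from d import *; from workcell import *
o=get_obs();print(o["position"].round(4),o["ft_force"].round(1),o["joint_pos"].round(2))
for t,r in((88,.02),(70,.015),(60,.015),(50,.014),(40,.014),(30,.013),(20,.012),(10,.011),(5,.011),(2,.011),(0,.011)): print(t,*[w.round(3).tolist() for w in move(fl(t,r),tool(-Z,az(95.5)),o)])
E
python3 f.py
```

```text
[ 0.4798 -0.318   0.1782] [-0.2  0.6 -0.8] [-0.01  0.3   0.62  1.68 -0.18  1.23  2.32]
88 [0.006, -0.014, -0.002] [-0.006, 0.024, -0.01]
70 [0.006, -0.014, -0.002] [-0.004, 0.069, -0.009]
60 [0.006, -0.014, -0.002] [-0.008, 0.091, -0.009]
50 [0.006, -0.014, -0.002] [-0.017, 0.113, -0.009]
40 [0.006, -0.014, -0.002] [-0.028, 0.132, -0.009]
30 [0.006, -0.014, -0.002] [-0.044, 0.149, -0.01]
20 [0.006, -0.014, -0.002] [-0.063, 0.163, -0.01]
10 [0.006, -0.014, -0.002] [-0.083, 0.174, -0.01]
5 [0.006, -0.014, -0.002] [-0.094, 0.178, -0.01]
2 [0.006, -0.014, -0.002] [-0.1, 0.179, -0.01]
0 [0.006, -0.014, -0.002] [-0.105, 0.18, -0.01]
```

Call:
jog_arm(plan=[[[0,0,0],[-0.004,0.012,-0.01],0.0],[[0,0,0],[-0.005,0.024,-0.01],0.0],[[0,0,0],[-0.005,0.036,-0.01],0.0],[[0,0,0],[-0.004,0.048,-0.01],0.0],[[0,0,0],[-0.004,0.059,-0.01],0.0],[[0,0,0],[-0.004,0.07,-0.01],0.0],[[0,0,0],[-0.006,0.081,-0.01],0.0],[[0,0,0],[-0.008,0.091,-0.01],0.0]])

```text
clock: 22.28
position: [0.4833, -0.2297, 0.198]
ee_rot: [-0.047, 0.999, -0.0, -0.001]
ft_force: [-0.6, -1.1, 1.0]
grip_width: 0.003
grasp_force: 0.5
```

Call:
jog_arm(plan=[[[0,0,0],[-0.004,0.011,0],0.0],[[0,0,0],[-0.009,0.022,0],0.0],[[0,0,0],[-0.014,0.032,0],0.0],[[0,0,0],[-0.02,0.041,0],0.0],[[0,0,0],[-0.027,0.049,0],0.0],[[0,0,0],[-0.036,0.058,0],0.0],[[0,0,0],[-0.045,0.065,0],0.0],[[0,0,0],[-0.054,0.071,0],0.0]])

```text
clock: 22.95
position: [0.5305, -0.1528, 0.1952]
ee_rot: [-0.047, 0.999, 0.0, -0.003]
ft_force: [-0.6, -0.1, -0.6]
grip_width: 0.004
grasp_force: 0.5
```

```bash
python3 f.py
```

```text
[ 0.5305 -0.1528  0.1952] [-0.6 -0.1 -0.6] [-0.26  0.21  0.52  1.73 -0.11  1.24  1.95]
88 [0.0, -0.005, -0.002] [0.06, -0.136, 0.007]
70 [0.0, -0.005, -0.002] [0.062, -0.091, 0.008]
60 [0.0, -0.005, -0.002] [0.058, -0.069, 0.008]
50 [0.0, -0.005, -0.002] [0.049, -0.047, 0.007]
40 [0.0, -0.005, -0.002] [0.038, -0.028, 0.007]
30 [0.0, -0.005, -0.002] [0.022, -0.011, 0.007]
20 [0.0, -0.005, -0.002] [0.003, 0.003, 0.007]
10 [0.0, -0.005, -0.002] [-0.018, 0.014, 0.007]
5 [0.0, -0.005, -0.002] [-0.028, 0.018, 0.007]
2 [0.0, -0.005, -0.002] [-0.034, 0.02, 0.007]
0 [0.0, -0.005, -0.002] [-0.039, 0.021, 0.007]
```

Call:
jog_arm(plan=[[[0,0,0],[-0.006,0.006,0.003],0.0],[[0,0,0],[-0.012,0.01,0.003],0.0],[[0,0,0],[-0.018,0.014,0.003],0.0],[[0,0,0],[-0.023,0.016,0.003],0.0],[[0,0,0],[-0.028,0.018,0.003],0.0],[[0,0,0],[-0.032,0.019,0.003],0.0],[[0,0,0],[-0.036,0.02,0.003],0.0],[[0,0,0],[-0.038,0.021,0.003],0.0]])

```text
clock: 23.62
position: [0.5659, -0.1295, 0.1921]
ee_rot: [-0.047, 0.999, -0.0, -0.002]
ft_force: [-0.7, -0.4, -0.3]
grip_width: -0.001
grasp_force: 0.3
```

Call:
jog_arm(plan=[[[0,0,0],[-0.002,0,0],0.0],[[0,0,0],[-0.003,0,0],0.0],[[0,0,0],[-0.003,0,0],0.0]])

```text
clock: 23.87
position: [0.5673, -0.1291, 0.192]
ee_rot: [-0.047, 0.999, 0.001, -0.004]
ft_force: [-7.6, 1.3, 4.3]
grip_width: 0.006
grasp_force: 3.8
```

Call:
jog_arm(plan=[[[0,0,0],[-0.002,0,0],0.0],[[0,0,0],[-0.002,0,0],0.0],[[0,0,0],[-0.002,0,0],0.0]])

```text
clock: 24.12
position: [0.5674, -0.1291, 0.192]
ee_rot: [-0.046, 0.999, 0.001, -0.006]
ft_force: [-19.6, 2.6, 11.8]
grip_width: -0.003
grasp_force: 9.5
```

Call:
jog_arm(plan=[[[0,0,0],[0.012,0,0],0.0],[[0,0,0],[0.04,0,0],0.0],[[0,0,0],[0.08,0,-0.03],0.0],[[0,0,0],[0.1,0,-0.06],0.0],[[0,0,0],[0.1,0,-0.1],0.0],[[0,0,0],[0.1,0,-0.14],0.0],[[0,0,0],[0.1,0,-0.17],0.0],[[0,0,0],[0.1,0,-0.17],0.0]])

```text
clock: 24.78
position: [0.4733, -0.139, 0.3691]
ee_rot: [-0.047, 0.999, -0.0, 0.002]
ft_force: [0.9, 0.4, 0.6]
grip_width: 0.001
grasp_force: 0.0
```

Run:
```python
from workcell import *; import cv2,pickle,numpy as np
c=camera("wrist");t=camera("top");s=camera("scene");pickle.dump((c,t,s),open("z.pkl","wb"))
z=lambda a,f:cv2.resize(a[:,:,::-1],None,fx=f,fy=f,interpolation=cv2.INTER_CUBIC)
im=np.zeros((600,800,3),np.uint8);im[:330,:]=z(c["img"][130:295,80:480],2)
im[330:600,:390]=z(t["img"][125:215,250:380],3); im[330:600,400:790]=z(s["img"][180:270,185:315],3)
cv2.imwrite("pics/z.png",im)
```

```text
(no output)
```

View pics/z.png

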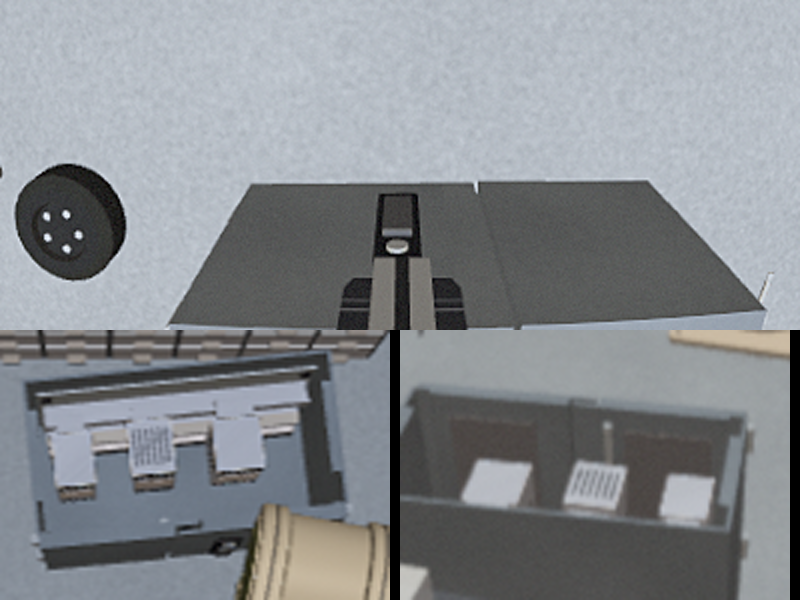

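Both leaves are shut and flush, with the flange over the rebated edge (seam at (480,190)–(515,325)). The module hangs between its neighbours (inset, (150,440)), and the robot is clear of everything, so I'll hand the job in.

```bash
python3 -c "
from workcell import *
print(hand_in())"
```

```text
the job is handed in; nothing more can be done
None
```

The hook module is hung and seated on the lip in the free gap. The rebated leaf was shut first and then the flanged leaf over it, and the job was handed in at about 25 s on the robot's clock (no verdict was returned).

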